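# Set the recipe stand's lean and put the tablet on it

### The job

Get the recipe stand ready for cooking: set its stiff, springy green back plate so that it leans 30 degrees back from upright once you have let go of it, and check that it holds there. Then take the tablet out of the white charging dock and stand it upright (not on its side) on the plate's ledge, middle to middle, leaning flat against the plate with its screen outward; the plate must still lean 30 degrees at the end. Leave the other things round about where they are.

Things in the scene. Friction and masses are not known exactly. Their poses are not given: they have to be found in the camera images.
- plate: Green back plate of the recipe stand. Sizes in mm: 130 wide (y), 8 thick (x), centred on x = 0, from z = 8 to its top edge at z = 110. Origin in the middle of its level hinge axis, 34 above the worktop. z runs up along the plate (angle of z to vertical = lean), x out of its back (backward; it dips as the plate leans back), y along the hinge. Starts leaning 3 to 12 degrees back; range 0 to 75.
- hinge (a point): Middle of the hinge axis. Stiff friction hinge, holds where it is left; turning it takes about 0.9 N m (some 9 N at the top edge). The plate is springy on it: let go, it springs back several degrees towards where it came from, about as much each time and either way. Turned less than that, it returns all the way. The tablet's weight adds about 1 degree of lean.
- ledge (a point): On the plate, frame as the plate's, at plate x = -13, z = 18: middle of the trough that takes the tablet's lower edge. The ledge is 130 long; the trough is 18 wide, between the plate's front (x = -4) and a lip (x = -22 to -26) that rises 8 above the ledge.
- stand_foot: Dark steel foot of the stand, fixed, 125 deep (x) x 150 wide (y) x 12 high. Origin under its middle, front -x, z up. The hinge is 20 behind the origin (+x), between cheeks up to 45 high at y = -58 and +58. At its end y = -72 (seen from the front: right-hand side) a thin metal arc of radius 50 about the hinge, rod 4 thick, ticks at 0, 15, 30 (long, red), 45 and 60 degrees of lean.
- tablet: Black tablet, 120 wide (y), 10 thick (x), 170 tall (z), about 0.25 kg. Origin in the middle of its lower edge; z up the tablet, screen on the -x side (dark blue with an orange picture in the upper half). It starts upright in the dock, lower edge 10 above the worktop, 30 deep in the slot, top edge 180 above the worktop.
- dock: White charging dock, fixed, 70 deep (x) x 150 wide (y) x 40 high, with a slot 14 wide and 126 long from above that holds the tablet upright. Origin under its middle; front -x as the tablet's screen.
- stock: Bystander to leave alone, loose: white and red upright carton, 44 x 84 x 129 (mm). Origin under its middle, z up.
- pill_box: Bystander to leave alone, loose: white and green lying carton, 65 x 142 x 73 (mm). Origin under its middle, z up.
- honey: Bystander to leave alone, loose: small jar with yellow lid, 64 across, 87 high (mm). Origin under its middle, z up.
- salt: Bystander to leave alone, loose: glass shaker with grey cap, 44 across, 90 high (mm). Origin under its middle, z up.
- spice_a: Bystander to leave alone, loose: spice jar with black cap, 41 across, 105 high (mm). Origin under its middle, z up.
- tuna: Bystander to leave alone, loose: flat brown tin, 87 across, 40 high (mm). Origin under its middle, z up.
Not all that is in view belongs to the job. There is more than one size of the tablet; the one meant has the size given above.

How it is judged:
By the outcome, as a careful person would: the job done as asked, in the order asked, and still so for the second after the job is handed in, with the robot touching nothing.
It also fails if it takes over 54 s, if anything falls off the work surface, if the arm or the gripper's body presses on something with over 40 N, if the wrist force passes 120 N, or if a joint passes its speed limit or range.

### The arm

A 6-joint arm with a two-finger parallel gripper is mounted at the origin on a cart in front of the work surface, level with it; the furniture and walls round the work are solid. World frame = base frame: x ahead of the robot, y to its left, z up, the work surface at z = 0. Lengths are in mm, angles in rad, forces in N, time in s.
With the tool pointing down it reaches from about 300 to 775 mm from the base axis. Payload 14.6 kg.
Tool frame: the origin (TCP) lies between the finger pads; the fingertips stand 8 mm ahead of it and the grasp point (between the pads) lies 11 mm behind it (arm.tip_extent is the distance from the TCP to the fingertips, in mm); z points along the fingers, y is the line along which they close (so a half turn about z gives the same grasp; the last joint's range is limited). The gripper opens to 94 mm and grips with 3 to 60 N. Pads are 16 mm wide; open, the fingers measure 119 mm over their backs; the gripper's body (75 mm by 177 mm) begins 78 mm behind the grasp point.
Start: joints at [1.215, 0.3, 1.521, -0, 1.321, -0.067], TCP at [156.639, 527.213, 187.746] pointing down, gripper open.
Joint ranges: [-3.03, 3.03], [-0.79, 2.21], [0.23, 2.52], [-1.04, 4.18], [0, 3.07], [-2.55, 2.55]. Speed limits (rad/s): [2.22, 2.22, 2.57, 3.14, 3.14, 3.14].

### API

Orientations are given as a unit quaternion [w, x, y, z].
In Python, from station import arm gives the robot as it stands.
- The arm moves only by the tool step_arm, never from a script. Its arguments are lists of equal length, an entry for each row: "travel": the shift along the world's x, y, z in units of 0.75 m (1.0 is 0.75 m), a list of three; "yaw": the turn about the world's z in units of 180 degrees (1.0 is 180 degrees). In form: {"travel": [[dx, dy, dz], ...], "yaw": [yaw, ...]}. A call has exactly 10 rows; each row is the pose to reach, as a shift and turn from the pose commanded when the call began, turning the shorter way round; what a row does not reach only later rows make up. A row lasts 1/12 s, in which the tool goes at most 41.7 mm and 7.16 degrees, less where a joint would pass 70% of its speed; a pose out of reach is approached as far as the arm can. A call with a number of a shift or a turn outside -1 to 1 is refused whole. A call with a gripper value outside its range is refused whole. "hand" is the opening, from 0 (shut) to 1 (fully open), set as the call begins (left out, the last holds). The fingers move at their own pace and stop on an object; "force" is the grip in N (left out, the last holds). Time passes only in rows, so rows that repeat a pose let the fingers close, or fill a call up. It gives the time, the measured TCP pose, the force, the opening and the grip force at its end, in the units of the state.
- arm.read_state(): the state, without advancing time (a new reading comes with each control period).
- arm.camera(name): name is "scene" or "top" or "wrist"; returns the picture (480x640x3 uint8, red, green, blue); there is no depth.
- arm.camera_model(name): a dict with "camera_matrix" (3x3 intrinsics, pixels), "k1" (the pictures are not rectified: a ray, as slopes to the right and down, at radius r is drawn at 1 + k1 r^2 times it, then the intrinsics apply), "T" (4x4, takes a point from camera to world coordinates); the wrist camera has in their place "tool_from_camera" (4x4, takes a point from camera to tool coordinates, whose origin is the TCP and whose axes are the flange's). Camera axes: x right, y up, looking along -z (the intrinsics and any distortion apply to the point x, -y, -z); pixel columns grow to the right and rows downward; lengths in mm; the calibration is good to about 2 mm. A picture is of the moment at which its call begins: read the wrist's pose just before it. camera_model takes no time and is no camera call.
- arm.job_done(): hands the job in; it is judged then, once.
The state is a dict: "t": time; "qpos": joint angles; "joint_vel": joint speeds; "joint_efforts": joint torques, N m; "ee_pos": TCP position; "tool_rot": TCP orientation; "wrist_force": force on the tool from outside, world axes, zero at the start; "torque": the same for the moment, N m; "finger_gap": opening from 0.0 (shut) to 1.0 (fully open); "grip_force": force on a finger pad.
Only numpy, scipy, OpenCV 4.12 (cv2) and the standard library are available. Lean on these libraries where they do the work, as an engineer would, in place of code of your own. Each camera call takes 0.05 s, during which the arm holds its last target. There are 200 camera calls.

## Working session

There is one attempt and no reset: what is moved stays moved. The work goes in short steps, Python scripts to look and compute and a tool call to move; the robot and the scene stay as the last step left them, time stands still between calls to the robot, and variables do not carry over. Pictures are saved under pics/ and viewed, at most 10 in all, crops included, and the job is handed in when it is done.

Besides the shell and the picture viewer there is one more tool, called after "Request:" by a JSON object that holds its "op" and its "data", one argument or row to a line. step_arm: Moves the arm, as the interface text tells. Its arguments: {"type":"object","properties":{"travel":{"type":"array","items":{"type":"array","items":{"type":"number"}}},"yaw":{"type":"array","items":{"type":"number"}},"hand":{"type":"number"},"force":{"type":"number"}},"required":["travel","yaw"]}

```bash
ls; mkdir -p pics
python3 - <<'E'
from station import arm
import cv2, numpy as np
for n in ("scene","top"):
    im=arm.camera(n); cv2.imwrite(f"pics/{n}0.png",im[:,:,::-1]); m=arm.camera_model(n); print(n,np.round(m["camera_matrix"],1).tolist(),m["k1"],np.round(m["T"],3).tolist())
print(arm.camera_model("wrist")); print(arm.read_state()); print(arm.tip_extent)
E
```

```text
pics
scene [[552.2, 0.0, 328.9], [0.0, 552.2, 239.7], [0.0, 0.0, 1.0]] -0.12937184609503022 [[-0.657, 0.637, -0.403, 189.29], [-0.754, -0.562, 0.341, 159.126], [-0.009, 0.528, 0.849, 850.558], [0.0, 0.0, 0.0, 1.0]]
top [[606.3, 0.0, 320.5], [0.0, 606.3, 240.5], [0.0, 0.0, 1.0]] -0.13166318111232678 [[-0.013, 0.998, -0.064, 483.727], [-1.0, -0.013, -0.006, -144.353], [-0.007, 0.064, 0.998, 1007.104], [0.0, 0.0, 0.0, 1.0]]
{'camera_matrix': array([[335.92340193,   0.        , 310.38470984],
       [  0.        , 335.92340193, 237.64236912],
       [  0.        ,   0.        ,   1.        ]]), 'k1': -0.0586101803393985, 'tool_from_camera': array([[-3.20767944e-04,  9.72166740e-01,  2.34289837e-01,
         6.77081411e+01],
       [ 9.99999875e-01,  2.22047272e-04,  4.47739998e-04,
        -3.88098299e-01],
       [ 3.83254515e-04,  2.34289951e-01, -9.72166689e-01,
        -1.97870526e+02],
       [ 0.00000000e+00,  0.00000000e+00,  0.00000000e+00,
         1.00000000e+00]])}
{'t': 0.1, 'qpos': array([ 1.21540929e+00,  3.00414183e-01,  1.52149176e+00,  2.15121509e-05,
        1.32071193e+00, -6.65751213e-02]), 'joint_vel': array([-0.00153517, -0.00030318, -0.00140507,  0.00036503,  0.00135834,
        0.0014262 ]), 'joint_efforts': array([ 4.91677529e-04, -5.32647228e+01, -3.53277218e+01,  7.09792553e-02,
        2.34451942e-02, -7.32578951e-05]), 'ee_pos': array([156.54572387, 526.99461202, 187.25534644]), 'tool_rot': array([-1.17539897e-04,  1.43907219e-01,  9.89591052e-01, -4.99063081e-04]), 'wrist_force': array([-0.66298528, -0.72124065,  0.22052045]), 'torque': array([-0.03387678, -0.02053042,  0.07341304]), 'grip_force': 0.0, 'finger_gap': 0.999156185626541}
8.0
```

View pics/scene0.png

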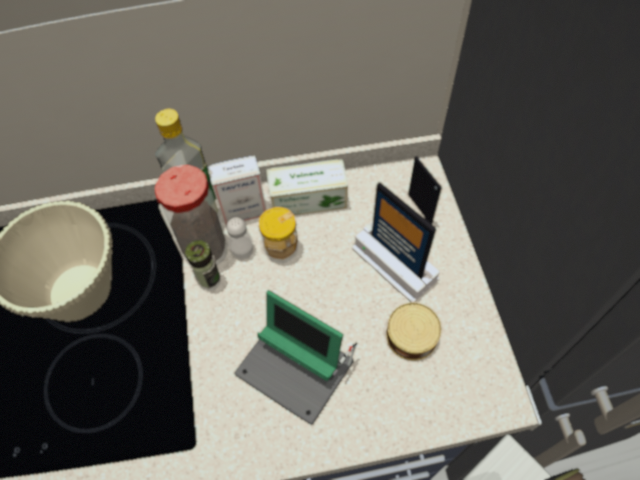

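View pics/top0.png

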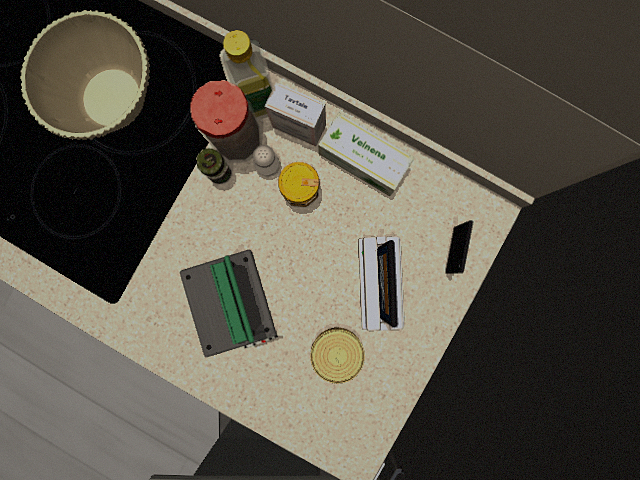

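The scene image shows the green stand at about (300,335), with the arc on its right at (350,352). The white dock with the dark-blue and orange tablet is at (400,240), and a small black slab stands at (424,190). In the top image the stand is at (230,303), the dock and tablet at (382,283), and the small slab at (459,248).

There are two candidates for the tablet. The slab in the dock has the orange picture and nearly fills the 150 mm dock, so it fits. The small slab at (459,248) is too small. I'll confirm this in an enlarged crop.

```bash
cat > h.py <<'E'
import numpy as np, cv2
from station import arm
def model(n, st=None):
    m=arm.camera_model(n); K=np.array(m["camera_matrix"]); k=m["k1"]
    if n=="wrist":
        q=st["tool_rot"]; w,x,y,z=q/np.linalg.norm(q)
        from scipy.spatial.transform import Rotation as R
        T=np.eye(4); T[:3,:3]=R.from_quat([x,y,z,w]).as_matrix(); T[:3,3]=st["ee_pos"]; T=T@m["tool_from_camera"]
    else: T=np.array(m["T"])
    return K,k,T
def ray(M,uv):
    K,k,T=M; p=cv2.undistortPoints(np.array([[uv]],float),K,np.array([k,0,0,0,0]))[0,0]
    d=T[:3,:3]@np.array([p[0],-p[1],-1]); return T[:3,3],d/np.linalg.norm(d)
def onz(M,uv,z):
    o,d=ray(M,uv); return o+d*(z-o[2])/d[2]
def proj(M,X):
    K,k,T=M; c=T[:3,:3].T@(np.array(X,float)-T[:3,3]); a,b=c[0]/-c[2],-c[1]/-c[2]; r=a*a+b*b
    return np.array([K[0,0]*a*(1+k*r)+K[0,2],K[1,1]*b*(1+k*r)+K[1,2]])
def tri(*obs):
    A=np.zeros((3,3));b=np.zeros(3);L=[]
    for M,uv in obs:
        o,d=ray(M,uv);P=np.eye(3)-np.outer(d,d);A+=P;b+=P@o;L.append((o,P))
    X=np.linalg.solve(A,b); return X,max(np.linalg.norm(P@(X-o)) for o,P in L)
def crop(im,x0,y0,w,h,W,H):
    return cv2.resize(im[y0:y0+h,x0:x0+w],(W,H),interpolation=cv2.INTER_CUBIC)
def grid(c,x0,y0,s,step=20):
    for i in range(0,c.shape[1],int(step*s)): cv2.putText(c,str(int(x0+i/s)),(i,9),0,.33,(0,0,255),1); cv2.line(c,(i,0),(i,4),(0,0,255))
    for i in range(0,c.shape[0],int(step*s)): cv2.putText(c,str(int(y0+i/s)),(0,i+4),0,.33,(255,0,255),1)
    return c
E
python3 - <<'E'
from h import *
t=cv2.imread("pics/top0.png"); s=cv2.imread("pics/scene0.png")
C=[(t,172,240,100,75*2-30),(t,345,225,120,120),(s,230,285,133,120),(s,345,150,100,150)]
a=grid(crop(t,175,240,114,120,342,360),175,240,3); 
b=grid(crop(t,350,225,130,120,390,360),350,225,3)
c=grid(crop(s,228,285,140,138,392,386)[:],228,285,2.8)
d=grid(crop(s,345,150,105,150,274,392),345,150,2.61)
W=np.zeros((600,800,3),np.uint8)
a=cv2.resize(a,(285,300));b=cv2.resize(b,(325,300));c=cv2.resize(c,(304,300));d=cv2.resize(d,(210,300))
W[:300,:285]=a;W[:300,290:615]=b;W[300:,:304]=c;W[300:,310:520]=d
cv2.imwrite("pics/c1.png",W)
# green mask contours
for n,im in(("top",t),("scene",s)):
    h=cv2.cvtColor(im,cv2.COLOR_BGR2HSV); m=cv2.inRange(h,(65,120,30),(90,255,255))
    cs,_=cv2.findContours(m,0,2); c=max(cs,key=cv2.contourArea); print(n,cv2.contourArea(c),cv2.approxPolyDP(c,2.5,True)[:,0].tolist())
    m=cv2.inRange(h,(5,150,60),(18,255,255)); cs,_=cv2.findContours(m,0,2)
    for c in cs:
        if cv2.contourArea(c)>60: print(" orange",cv2.approxPolyDP(c,2,True)[:,0].tolist())
E
```

```text
top 1609.5 [[226, 256], [224, 262], [210, 266], [234, 343], [246, 336], [252, 341]]
 orange [[384, 254], [385, 302], [388, 313]]
 orange [[224, 97], [232, 103], [222, 101], [222, 106], [217, 102], [220, 111], [222, 109], [238, 120], [233, 123], [235, 125], [235, 122], [237, 124], [236, 122], [240, 121], [238, 117], [244, 118], [239, 111], [238, 114], [239, 111], [242, 115], [240, 117], [228, 114], [225, 106], [232, 106], [237, 102]]
scene 3540.5 [[268, 293], [269, 323], [260, 337], [327, 378], [335, 367], [340, 335]]
 orange [[382, 200], [381, 216], [418, 246], [421, 232]]
```

View pics/c1.png

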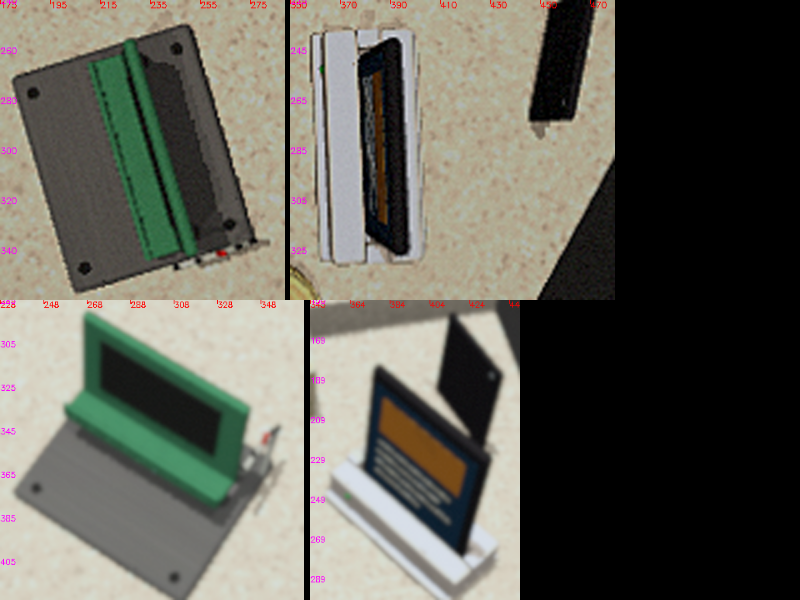

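The enlarged crop confirms it: the slab in the dock at top (385,285) has the blue screen with orange in its upper half, facing image-left. The slab at (459,248) is smaller, with no dock and no screen picture. The stand's foot corners in the top view are (181,271), (251,250), (276,337) and (206,357), and the plate's top strip runs from (228,256) to (251,342).

Run:
```python
from h import *
np.set_printoptions(precision=1,suppress=True)
T=model("top");S=model("scene")
F=np.array([onz(T,p,12)[:2] for p in [(181,271),(251,250),(276,337),(206,357)]]); print(F)
for i in range(4): print(np.linalg.norm(F[i]-F[i-1]))
ax=(F[1]-F[0])+(F[2]-F[3]); yaw=np.arctan2(ax[1],ax[0]); print("foot yaw",np.degrees(yaw),F.mean(0)); ay=(F[0]-F[3])+(F[1]-F[2]);print(np.degrees(np.arctan2(ay[1],ay[0]))-90)
u=np.array([np.cos(yaw),np.sin(yaw)]); h=F.mean(0)+20*u; print("hinge",h)
for nm,a,b in [("pl far",(228,256),(268,292)),("pl near",(251,342),(341,334)),("lip far",(211,265),(260,336)),("lip near",(234,343),(327,379)),("tab far",(392,240),(377.5,183)),("tab near",(396.5,326.6),(435,227.5)),]:
    X,e=tri((T,a),(S,b)); print(nm,X,e, (X[:2]-h)@u)
D=np.array([onz(T,p,40)[:2] for p in [(359,237),(399,236),(404.5,330),(364,330)]]); print(D,D.mean(0))
```

```text
[[500.2  93.6]
 [533.5 -23.2]
 [390.5 -63.1]
 [358.4  52.7]]
147.55105459345404
121.41385749020542
148.48072392050503
120.10650034167392
foot yaw -74.29006417680512 [445.6  15. ]
-74.17219680123864
hinge [451.   -4.3]
pl far [519.5  -4.3 135.3] 0.5635291656342544 18.60153128475298
pl near [397.3 -37.6 147.4] 1.3365697794769142 17.59644679954026
lip far [507.4  34.4  52.8] 1.5847292886799569 -21.978993683041548
lip near [385.9   0.1  54.2] 0.5246625780926997 -21.81558082831181
tab far [ 537.1 -236.8  175.3] 0.827773573182674 247.14289552720498
tab near [ 419.4 -239.6  182.4] 1.3977692711302618 217.97345129842256
[[ 550.6 -199.7]
 [ 551.4 -263.9]
 [ 401.4 -269.8]
 [ 402.5 -205.3]] [ 476.5 -234.7]
```

Request:
{"op": "step_arm", "data": {
  "travel": [
    [0.023,-0.04,0.006],
    [0.046,-0.08,0.012],
    [0.069,-0.12,0.018],
    [0.092,-0.16,0.024],
    [0.115,-0.2,0.03],
    [0.138,-0.24,0.036],
    [0.161,-0.28,0.042],
    [0.184,-0.32,0.048],
    [0.207,-0.36,0.054],
    [0.23,-0.4,0.056]
  ],
  "yaw": [0.018,0.036,0.054,0.072,0.09,0.108,0.126,0.144,0.162,0.18],
  "hand": 0
}}

```text
t: 0.93
ee_pos: [329.6, 225.7, 230.3]
tool_rot: [0.0, -0.139, 0.99, 0.0]
wrist_force: [0.7, -0.5, 0.6]
finger_gap: 0.333
grip_force: 0.0
```

Request:
{"op": "step_arm", "data": {
  "travel": [
    [0.023,-0.04,0],
    [0.046,-0.08,0],
    [0.069,-0.12,0],
    [0.092,-0.16,0],
    [0.115,-0.2,0],
    [0.138,-0.24,0],
    [0.151,-0.269,0],
    [0.151,-0.269,0],
    [0.151,-0.269,0],
    [0.151,-0.269,0]
  ],
  "yaw": [0,0,0,0,0,0,0,0,0,0]
}}

```text
t: 1.77
ee_pos: [442.1, 25.8, 229.5]
tool_rot: [-0.0, -0.138, 0.99, 0.0]
wrist_force: [0.1, 0.5, -0.2]
finger_gap: 0.004
grip_force: 0.0
```

```bash
cat > look.py <<'E'
import sys
from h import *
n=sys.argv[1]; st=arm.read_state(); im=arm.camera("wrist"); import pickle; pickle.dump(st,open(f"pics/{n}.pkl","wb"))
b=im[:,:,::-1].copy(); cv2.imwrite(f"pics/{n}.png",b)
print(st["t"],st["ee_pos"],st["wrist_force"],st["tool_rot"],st["finger_gap"])
h=cv2.cvtColor(b,cv2.COLOR_BGR2HSV); m=cv2.inRange(h,(65,110,30),(90,255,255))
cs,_=cv2.findContours(m,0,2)
for c in cs:
    if cv2.contourArea(c)>300: print("green",cv2.approxPolyDP(c,3,True)[:,0].tolist())
E
python3 look.py w1
```

```text
1.7667 [442.05690517  25.84566181 229.53571541] [ 0.08373938  0.49451411 -0.20719279] [-2.76592420e-04 -1.37833215e-01  9.90455407e-01  1.21984217e-04] 0.004243758170075097
green [[302, 163], [249, 167], [256, 298], [266, 298], [288, 267], [304, 262]]
```

View pics/w1.png

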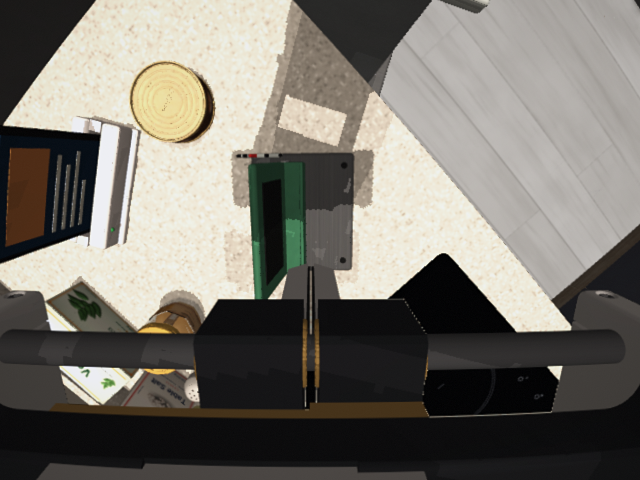

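The wrist view shows the stand from the front and above. The plate and ledge are green between (249,167) and (304,262), and the arc with its red tick is at (255,156). The dock is at (110,180). Next I lower the tool and push the plate from the front.

Request:
{"op": "step_arm", "data": {
  "travel": [
    [0,0,-0.037],
    [0,0,-0.074],
    [0,0,-0.111],
    [0,0,-0.149],
    [0.003,-0.011,-0.149],
    [0.006,-0.022,-0.149],
    [0.008,-0.028,-0.149],
    [0.01,-0.035,-0.149],
    [0.0115,-0.041,-0.149],
    [0.0115,-0.041,-0.149]
  ],
  "yaw": [0,0,0,0,0,0,0,0,0,0]
}}

```text
t: 2.65
ee_pos: [451.6, -6.2, 118.9]
tool_rot: [0.001, -0.137, 0.991, -0.0]
wrist_force: [-0.6, 0.7, -0.4]
finger_gap: 0.002
grip_force: 0.0
```

Request:
{"op": "step_arm", "data": {
  "travel": [
    [0.001,-0.0035,0],
    [0.002,-0.007,0],
    [0.002,-0.007,0],
    [0.002,-0.007,0],
    [0.002,-0.007,0],
    [0.002,-0.007,0],
    [0.002,-0.007,0],
    [0.002,-0.007,0],
    [0.002,-0.007,0],
    [0.002,-0.007,0]
  ],
  "yaw": [0,0,0,0,0,0,0,0,0,0]
}}

```text
t: 3.48
ee_pos: [452.6, -10.5, 118.1]
tool_rot: [0.0, -0.138, 0.99, -0.0]
wrist_force: [-0.0, 0.7, 3.0]
finger_gap: 0.002
grip_force: 1.3
```

Request:
{"op": "step_arm", "data": {
  "travel": [
    [0.001,-0.0035,0],
    [0.002,-0.007,0],
    [0.002,-0.007,0],
    [0.002,-0.007,0],
    [0.002,-0.007,0],
    [0.002,-0.007,0],
    [0.002,-0.007,0],
    [0.002,-0.007,0],
    [0.002,-0.007,0],
    [0.002,-0.007,0]
  ],
  "yaw": [0,0,0,0,0,0,0,0,0,0]
}}

```text
t: 4.32
ee_pos: [454.0, -15.8, 118.0]
tool_rot: [-0.0, -0.138, 0.99, 0.0]
wrist_force: [-0.7, 2.4, 1.2]
finger_gap: 0.011
grip_force: 1.3
```

Request:
{"op": "step_arm", "data": {
  "travel": [
    [0.001,-0.004,0],
    [0.002,-0.008,0],
    [0.0035,-0.012,0],
    [0.0045,-0.016,0],
    [0.0056,-0.02,0],
    [0.0067,-0.024,0],
    [0.008,-0.028,0],
    [0.009,-0.032,0],
    [0.01,-0.036,0],
    [0.0108,-0.0385,0]
  ],
  "yaw": [0,0,0,0,0,0,0,0,0,0],
  "force": 40,
  "hand": 0
}}

```text
t: 5.15
ee_pos: [462.5, -45.2, 118.3]
tool_rot: [0.0, -0.138, 0.99, -0.0]
wrist_force: [1.2, 0.5, -0.1]
finger_gap: 0.003
grip_force: 0.0
```

```bash
python3 look.py w2
python3 - <<'E'
from h import *
for n in("top","scene"):
    im=arm.camera(n)[:,:,::-1].copy(); cv2.imwrite(f"pics/{n}2.png",im)
b=cv2.imread("pics/w2.png"); t=cv2.imread("pics/top2.png"); s=cv2.imread("pics/scene2.png")
W=np.zeros((600,800,3),np.uint8)
W[:600,:400]=grid(crop(b,220,100,160,240,400,600),220,100,2.5)
W[:300,400:]=grid(crop(t,170,235,133,100,400,300),170,235,3); W[300:,400:]=grid(crop(s,230,290,133,100,400,300),230,290,3)
cv2.imwrite("pics/c2.png",W)
E
```

```text
5.15 [462.50223997 -45.2319398  118.34199098] [ 1.18828548  0.5041819  -0.09533544] [ 4.00464625e-04 -1.37864605e-01  9.90450972e-01 -2.49383717e-04] 0.0026276097172677287
green [[393, 164], [354, 165], [330, 171], [329, 258], [342, 298], [342, 257], [346, 247], [346, 207], [342, 205], [361, 186], [367, 188], [362, 298], [388, 298]]
```

View pics/c2.png

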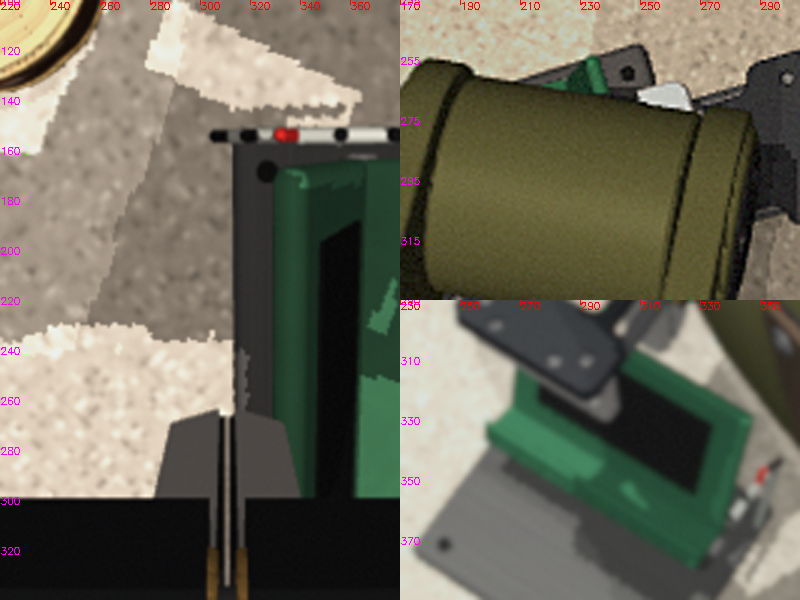

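The composite shows the closed fingertips at about (310,265) in the wrist view and the plate's top strip at columns 329–342. I need numbers to tell which side of the plate the tip is on.

Run:
```python
from h import *; import pickle
np.set_printoptions(precision=1,suppress=True)
S=model("scene");w1=model("wrist",pickle.load(open("pics/w1.pkl","rb")));w2=model("wrist",pickle.load(open("pics/w2.pkl","rb")))
h=np.array([451,-4.3,34]);u=np.array([.271,-.963,0]);v=np.array([.963,.271,0])
def rep(n,X,e): d=X-h; print(n,"u %.1f v(far+) %.1f z %.1f err %.1f"%(d@u,d@v,X[2],e))
tip=np.array([462.5,-45.2,110.3]); rep("tip",tip,0); print("tip in scene",proj(S,tip),"wrist",proj(w2,tip))
print("tip shifted -15u in wrist",proj(w2,tip-15*u), proj(w2,tip+15*u))
T=model("top")
rep("near top before",*tri((w1,(250,167)),(T,(251,342)),(S,(341,334))))
rep("near top now",*tri((w2,(331,171)),(S,(348,328))))
rep("lip before",*tri((w1,(302,163)),(T,(234,343)),(S,(327,379))))
rep("lip now",*tri((w2,(393,164)),(S,(329,379))))
for z in(120,130,140): rep("w2 corner at z",onz(w2,(331,171),z),0)
for z in(120,130,140,150): rep("w1 corner at z",onz(w1,(250,167),z),0)
```

```text
tip u 42.5 v(far+) -0.0 z 110.3 err 0.0
tip in scene [315.9 309.3] wrist [310.9 265.3]
tip shifted -15u in wrist [334.3 265.4] [287.6 265.2]
near top before u 17.9 v(far+) -60.6 z 147.7 err 1.5
near top now u 32.3 v(far+) -61.1 z 139.6 err 0.2
lip before u -21.9 v(far+) -61.7 z 54.4 err 0.7
lip now u -20.4 v(far+) -63.2 z 53.5 err 0.2
w2 corner at z u 31.1 v(far+) -60.1 z 120.0 err 0.0
w2 corner at z u 31.7 v(far+) -60.5 z 130.0 err 0.0
w2 corner at z u 32.3 v(far+) -60.9 z 140.0 err 0.0
w1 corner at z u 23.4 v(far+) -59.7 z 120.0 err 0.0
w1 corner at z u 21.6 v(far+) -60.0 z 130.0 err 0.0
w1 corner at z u 19.8 v(far+) -60.2 z 140.0 err 0.0
w1 corner at z u 18.1 v(far+) -60.5 z 150.0 err 0.0
```

Run:
```python
from h import *
b=cv2.imread("pics/w2.png"); s=cv2.imread("pics/scene2.png")
b=np.clip(b.astype(float)*1.8,0,255).astype(np.uint8)
s=np.clip(s.astype(float)*1.5,0,255).astype(np.uint8)
W=np.zeros((600,800,3),np.uint8)
W[:,:400]=grid(crop(b,270,160,107,160,400,600),270,160,3.75); W[:,400:]=grid(crop(s,240,230,120,180,400,600),240,230,3.333)
cv2.imwrite("pics/c3.png",W)
```

```text
(no output)
```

View pics/c3.png

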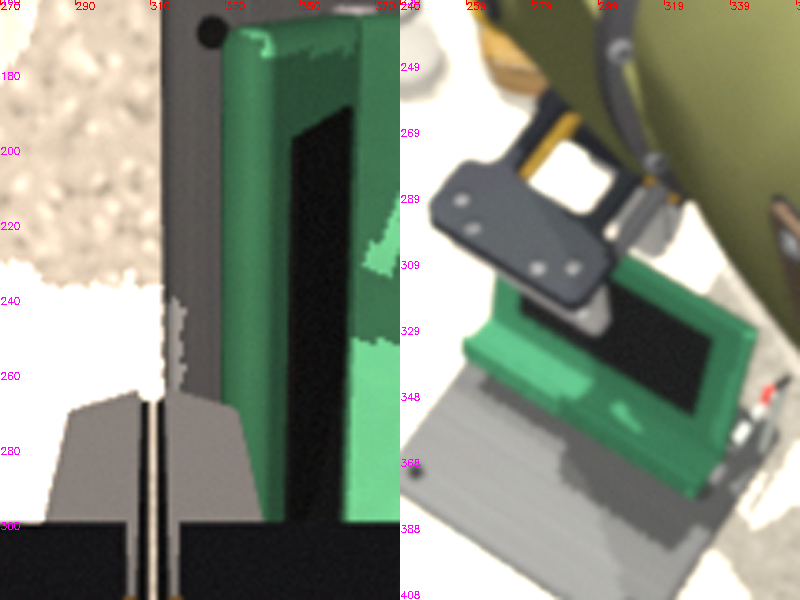

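The crop shows the closed fingertips lying behind the plate's top edge (tip at wrist column 310, plate strip at 329–342). The plate itself is only at about 15°, so the tip got past it. I'll lift clear and measure again.

Request:
{"op": "step_arm", "data": {
  "travel": [
    [0,0,0.03],
    [0,0,0.06],
    [0,0,0.09],
    [-0.005,0.017,0.1],
    [-0.01,0.034,0.1],
    [-0.015,0.051,0.1],
    [-0.0195,0.069,0.1],
    [-0.0195,0.069,0.1],
    [-0.0195,0.069,0.1],
    [-0.0195,0.069,0.1]
  ],
  "yaw": [0,0,0,0,0,0,0,0,0,0]
}}

```text
t: 6.13
ee_pos: [447.7, 6.6, 193.0]
tool_rot: [0.0, -0.138, 0.99, -0.0]
wrist_force: [-0.5, 0.2, 0.4]
finger_gap: 0.003
grip_force: 0.0
```

```bash
python3 look.py w3
python3 - <<'E'
from h import *; import pickle
im=arm.camera("scene")[:,:,::-1].copy(); cv2.imwrite("pics/scene3.png",im)
b=cv2.imread("pics/w3.png")
W=np.zeros((600,800,3),np.uint8)
W[:,:400]=grid(crop(b,220,120,120,180,400,600),220,120,3.333); W[:400,400:]=grid(crop(im,240,280,120,120,400,400),240,280,3.333)
cv2.imwrite("pics/c4.png",W)
E
```

```text
6.1333 [447.66627729   6.59189095 192.97649366] [-0.47239668  0.19814179  0.42759044] [ 2.56370081e-05 -1.37954789e-01  9.90438513e-01 -1.67504700e-04] 0.002831286049266027
green [[320, 163], [254, 167], [260, 298], [272, 298], [268, 202], [264, 200], [265, 196], [268, 199], [269, 184], [296, 181], [297, 264], [321, 263]]
```

View pics/c4.png

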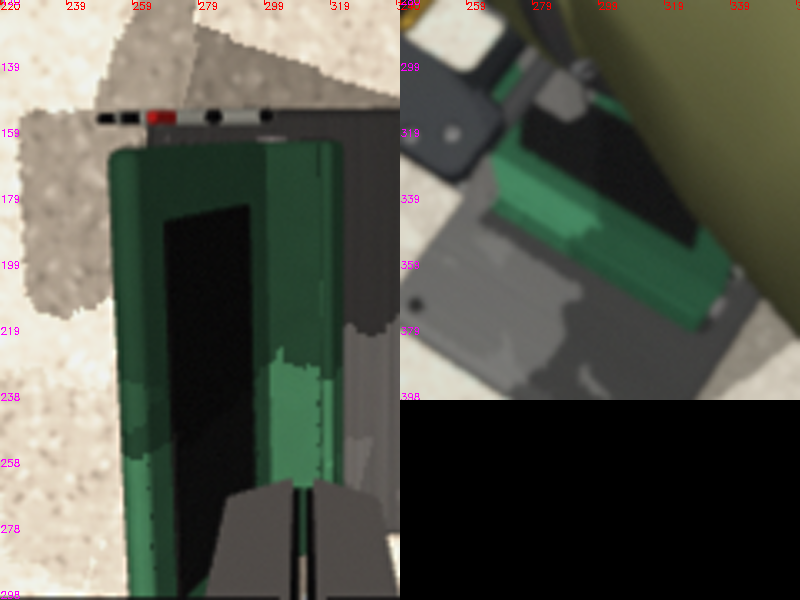

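The new wrist view is clear. The plate's near top corner is at (253,166), the front of its top strip is at (261,166), the lip's near corner is at (322,163), and the red tick is at (267,155).

```bash
cat > fit.py <<'E'
from h import *; import pickle
from scipy.optimize import least_squares
def W(n): return model("wrist",pickle.load(open(f"pics/{n}.pkl","rb")))
T=model("top");S=model("scene")
def pt(hx,hy,hz,yaw,th,p):
    x,y,z=p; a=x*np.cos(th)+z*np.sin(th); b=-x*np.sin(th)+z*np.cos(th)
    return np.array([hx+a*np.cos(yaw)-y*np.sin(yaw),hy+a*np.sin(yaw)+y*np.cos(yaw),hz+b])
TB,TF,LIP=(4,-65,110),(-4,-65,110),(-26,-65,26)
def run(obs,nth):
    def f(x): return np.concatenate([(proj(M,pt(*x[:4],x[4+i],p))-uv)*w for M,i,p,uv,w in obs]+[[(x[2]-34)*1.0,(x[0]-451)*.3,(x[1]+4.3)*.3,(x[3]+1.295)*60]])
    r=least_squares(f,[451,-4.3,34,-1.295]+[.2]*nth); return r.x,r.fun
E
python3 - <<'E'
from fit import *
np.set_printoptions(precision=2,suppress=True)
w1,w2,w3=W("w1"),W("w2"),W("w3")
L2=(-26,65,26);TB2=(4,65,110)
obs=[(w1,0,TB,(249,167),1),(w1,0,LIP,(303,162.5),1),(w3,1,TB,(253.5,166),1),(w3,1,TF,(261,165),1),(w3,1,LIP,(322,162.5),1),(w2,1,TB,(330,170),1),(w2,1,LIP,(393.5,163.5),1),
(T,0,TB,(251,342),.6),(T,0,LIP,(234,343),.6),(T,0,L2,(211,265),.6),(S,0,LIP,(327,379),.6),(S,0,L2,(260,336),.6)]
x,r=run(obs,2); print(x[:4],np.degrees(x[3:])); print(r)
E
```

```text
[452.96  -1.48  32.98  -1.28] [-73.35   9.04  15.64]
[ 0.38 -2.13 -0.36  0.04 -1.57 -0.17  0.89  0.71 -2.83  0.5   0.61 -0.92
  1.46  1.29  1.11 -0.45 -0.82  0.73 -1.54 -0.3   0.39 -0.51 -2.52 -1.16
 -1.02  0.59  0.85  0.88]
```

Request:
{"op": "step_arm", "data": {
  "travel": [
    [0.006,-0.017,0],
    [0.012,-0.034,0],
    [0.019,-0.051,0],
    [0.019,-0.051,0],
    [0.019,-0.051,0],
    [0.019,-0.051,0],
    [0.019,-0.051,0],
    [0.019,-0.051,-0.02],
    [0.019,-0.051,-0.04],
    [0.019,-0.051,-0.06]
  ],
  "yaw": [0,0,0,0,0,0,0,0,0,0],
  "hand": 0.5,
  "force": 40
}}

```text
t: 7.07
ee_pos: [461.7, -30.7, 147.6]
tool_rot: [0.0, -0.138, 0.99, -0.0]
wrist_force: [-1.2, -0.3, 0.3]
finger_gap: 0.499
grip_force: 0.0
```

Request:
{"op": "step_arm", "data": {
  "travel": [
    [0,0,-0.02],
    [0,0,-0.04],
    [0,0,-0.047],
    [0.001,-0.0035,-0.047],
    [0.002,-0.007,-0.047],
    [0.003,-0.01,-0.047],
    [0.004,-0.013,-0.047],
    [0.0046,-0.0153,-0.047],
    [0.0046,-0.0153,-0.047],
    [0.0046,-0.0153,-0.047]
  ],
  "yaw": [0,0,0,0,0,0,0,0,0,0]
}}

```text
t: 7.9
ee_pos: [465.3, -42.8, 112.9]
tool_rot: [0.0, -0.138, 0.99, -0.0]
wrist_force: [-0.5, 0.3, 0.3]
finger_gap: 0.498
grip_force: 0.0
```

```bash
python3 look.py w4
```

```text
7.9 [465.26475931 -42.75359678 112.94814447] [-0.47616241  0.3052586   0.28996975] [ 1.52838685e-04 -1.37771041e-01  9.90464091e-01 -4.01705881e-05] 0.49819113590993847
green [[393, 160], [333, 161], [328, 166], [329, 333], [343, 332], [344, 308], [340, 307], [344, 304], [341, 288], [345, 260], [342, 262], [341, 256], [345, 255], [344, 198], [350, 188], [365, 184], [362, 263], [376, 267], [389, 284]]
```

Request:
{"op": "step_arm", "data": {
  "travel": [
    [0.0005,-0.0017,0],
    [0.001,-0.0034,0],
    [0.0015,-0.0051,0],
    [0.002,-0.0068,0],
    [0.0025,-0.0085,0],
    [0.003,-0.0102,0],
    [0.003,-0.0102,0],
    [0.003,-0.0102,0],
    [0.003,-0.0102,0],
    [0.003,-0.0102,0]
  ],
  "yaw": [0,0,0,0,0,0,0,0,0,0]
}}

```text
t: 8.78
ee_pos: [467.4, -50.2, 112.7]
tool_rot: [-0.0, -0.138, 0.99, 0.0]
wrist_force: [-0.9, 1.8, -0.8]
finger_gap: 0.503
grip_force: 0.8
```

```bash
python3 look.py w5;python3 - <<'E'
from fit import *
for n in("w4","w5"):
    b=cv2.imread(f"pics/{n}.png"); print(n,[b[200,c].tolist() for c in range(312,360,3)]); print([b[275,c].tolist() for c in range(340,380,3)])
E
```

```text
8.7833 [467.37539748 -50.19502339 112.69886319] [-0.91793961  1.7529634  -0.82747059] [-5.65783497e-05 -1.37924871e-01  9.90442691e-01  4.40995054e-05] 0.5030854010081145
green [[404, 160], [343, 161], [337, 166], [337, 333], [347, 332], [351, 327], [348, 289], [353, 265], [349, 256], [353, 255], [350, 250], [355, 190], [373, 183], [371, 265], [378, 269], [397, 298]]
w4 [[37, 39, 41], [47, 48, 50], [48, 49, 52], [46, 47, 50], [46, 46, 49], [45, 47, 47], [41, 59, 33], [47, 67, 38], [52, 73, 41], [46, 65, 37], [33, 48, 27], [31, 43, 24], [12, 13, 14], [7, 8, 8], [7, 7, 8], [9, 9, 9]]
[[38, 54, 30], [29, 42, 23], [14, 16, 15], [9, 9, 9], [8, 7, 7], [11, 11, 10], [19, 20, 21], [70, 73, 78], [69, 73, 77], [70, 73, 78], [70, 73, 78], [69, 72, 76], [70, 73, 78], [69, 74, 77]]
w5 [[113, 127, 139], [108, 122, 133], [104, 118, 129], [37, 38, 39], [46, 48, 50], [47, 49, 51], [47, 48, 51], [44, 46, 48], [44, 48, 47], [41, 58, 32], [46, 67, 36], [51, 72, 40], [46, 65, 36], [34, 47, 26], [31, 43, 24], [12, 13, 13]]
[[43, 61, 33], [47, 68, 37], [44, 63, 35], [36, 50, 28], [24, 32, 20], [9, 9, 11], [19, 19, 21], [70, 73, 78], [69, 72, 77], [69, 73, 77], [70, 73, 77], [69, 72, 77], [70, 73, 77], [69, 73, 77]]
```

Request:
{"op": "step_arm", "data": {
  "travel": [
    [0.0007,-0.0025,0],
    [0.0014,-0.005,0],
    [0.0021,-0.0075,0],
    [0.0028,-0.01,0],
    [0.0035,-0.0125,0],
    [0.0042,-0.015,0],
    [0.005,-0.0175,0],
    [0.0058,-0.02,0],
    [0.0067,-0.0224,0],
    [0.0067,-0.0224,0]
  ],
  "yaw": [0,0,0,0,0,0,0,0,0,0]
}}

```text
t: 9.67
ee_pos: [472.0, -66.6, 112.3]
tool_rot: [-0.001, -0.138, 0.99, 0.001]
wrist_force: [-2.8, 8.2, -1.9]
finger_gap: 0.5
grip_force: 3.7
```

```bash
python3 look.py w6
```

```text
9.6667 [472.02344827 -66.63696    112.32309604] [-2.8415696   8.23345418 -1.87907174] [-6.62338769e-04 -1.37817623e-01  9.90457009e-01  8.81238590e-04] 0.4999297000331906
green [[422, 160], [346, 161], [341, 166], [340, 333], [356, 332], [350, 269], [352, 262], [358, 262], [361, 189], [384, 184], [387, 179], [391, 196], [385, 280], [408, 318], [409, 300], [415, 297]]
```

```bash
cat > lean.py <<'E'
import sys
from fit import *
def lean(n):
    M=W(n); b=cv2.imread(f"pics/{n}.png"); h=cv2.cvtColor(b,cv2.COLOR_BGR2HSV); m=cv2.inRange(h,(60,90,20),(95,255,255))
    rows=[r for r in range(175,215,4)]; res=[]
    # per row: leftmost (top back edge) and rightmost (lip outer) green columns
    E=[(np.flatnonzero(m[r])[[0,-1]]) for r in rows]; L=np.median([e[0]-.5 for e in E]); R=np.median([e[1]+.5 for e in E])
    rm=np.mean(rows)
    hx,hy,hz,yaw=452.96,-1.48,33.5,np.radians(-73.35)
    def colerr(p,col,th,du):
        # plate-line column at image row rm
        f=lambda y: proj(M,pt(hx+du*np.cos(yaw),hy+du*np.sin(yaw),hz,yaw,th,(p[0],y,p[1])))
        ys=np.linspace(-65,40,40); P=np.array([f(y) for y in ys]); o=np.argsort(P[:,1]); return np.interp(rm,P[o,1],P[o,0])-col
    g=least_squares(lambda x:[colerr((4,110),L,x[0],x[1]),colerr((-26,26),R,x[0],x[1])],[.4,0])
    g0=least_squares(lambda x:[colerr((4,110),L,x[0],0)],[.4])
    print(n,"L %.1f R %.1f lean(rel) %.2f du %.2f | lean(hinge fixed) %.2f"%(L,R,np.degrees(g.x[0]),g.x[1],np.degrees(g0.x[0])))
if __name__=="__main__":
    for n in sys.argv[1:]: lean(n)
E
python3 lean.py w1 w2 w3 w4 w5 w6
```

```text
w1 L 249.5 R 304.5 lean(rel) 10.98 du -2.44 | lean(hinge fixed) 9.62
w2 L 329.5 R 394.5 lean(rel) 16.36 du -0.70 | lean(hinge fixed) 15.98
w3 L 253.5 R 322.0 lean(rel) 17.57 du -3.56 | lean(hinge fixed) 15.50
w4 L 327.5 R 393.5 lean(rel) 15.84 du -0.00 | lean(hinge fixed) 15.84
w5 L 336.5 R 403.5 lean(rel) 17.81 du -0.52 | lean(hinge fixed) 17.53
w6 L 340.5 R 422.5 lean(rel) 27.02 du -2.17 | lean(hinge fixed) 25.79
```

Request:
{"op": "step_arm", "data": {
  "travel": [
    [0.0006,-0.002,-0.001],
    [0.0012,-0.004,-0.002],
    [0.0018,-0.006,-0.003],
    [0.0024,-0.008,-0.004],
    [0.003,-0.01,-0.005],
    [0.0036,-0.012,-0.006],
    [0.0042,-0.014,-0.007],
    [0.0048,-0.016,-0.008],
    [0.0057,-0.0192,-0.008],
    [0.0057,-0.0192,-0.008]
  ],
  "yaw": [0,0,0,0,0,0,0,0,0,0]
}}

```text
t: 10.55
ee_pos: [476.4, -81.1, 106.4]
tool_rot: [-0.001, -0.138, 0.99, 0.001]
wrist_force: [-2.8, 7.3, -0.0]
finger_gap: 0.501
grip_force: 3.5
```

```bash
python3 look.py w7; python3 lean.py w7
```

```text
10.55 [476.40307813 -81.11496952 106.44678019] [-2.80389772  7.31765025 -0.04391145] [-5.23479841e-04 -1.37846995e-01  9.90453065e-01  8.11426376e-04] 0.5014565456537565
green [[443, 161], [345, 163], [342, 333], [360, 329], [358, 315], [351, 315], [357, 313], [351, 306], [355, 306], [351, 304], [354, 301], [350, 269], [355, 261], [362, 263], [362, 256], [359, 261], [353, 260], [357, 252], [362, 254], [363, 189], [404, 184], [404, 247], [400, 254], [398, 301], [408, 318], [411, 298], [432, 298]]
w7 L 342.5 R 442.0 lean(rel) 37.28 du -4.89 | lean(hinge fixed) 34.27
```

Request:
{"op": "step_arm", "data": {
  "travel": [
    [-0.002,0.007,0],
    [-0.004,0.014,0],
    [-0.006,0.021,0],
    [-0.008,0.028,0],
    [-0.01,0.035,0],
    [-0.012,0.042,0],
    [-0.012,0.042,0],
    [-0.012,0.042,0],
    [-0.012,0.042,0],
    [-0.012,0.042,0]
  ],
  "yaw": [0,0,0,0,0,0,0,0,0,0]
}}

```text
t: 11.43
ee_pos: [467.8, -50.2, 106.7]
tool_rot: [-0.0, -0.138, 0.99, -0.0]
wrist_force: [0.4, 0.1, 0.2]
finger_gap: 0.503
grip_force: 0.0
```

```bash
python3 look.py w8; python3 lean.py w8
```

```text
11.4333 [467.79063225 -50.16841556 106.73848968] [0.38476866 0.1019705  0.19092004] [-7.64651967e-06 -1.37836358e-01  9.90455015e-01 -4.51058184e-05] 0.5026534112105809
green [[402, 160], [307, 163], [308, 333], [327, 331], [327, 213], [321, 212], [326, 209], [326, 191], [338, 188], [339, 184], [345, 187], [366, 181], [369, 195], [364, 263], [379, 270], [396, 296]]
w8 L 305.5 R 402.5 lean(rel) 29.22 du -4.14 | lean(hinge fixed) 26.71
```

```bash
cat > multi.py <<'E'
import sys
from fit import *
def LR(n):
    b=cv2.imread(f"pics/{n}.png"); h=cv2.cvtColor(b,cv2.COLOR_BGR2HSV); m=cv2.inRange(h,(60,90,20),(95,255,255))
    rows=list(range(175,215,4)); E=[(np.flatnonzero(m[r])[[0,-1]]) for r in rows]
    return np.median([e[0]-.5 for e in E]),np.median([e[1]+.5 for e in E]),np.mean(rows)
yaw=np.radians(-73.8)
def col(M,rm,th,du,hz,p):
    ys=np.linspace(-65,40,30); P=np.array([proj(M,pt(452.96+du*np.cos(yaw),-1.48+du*np.sin(yaw),hz,yaw,th,(p[0],y,p[1]))) for y in ys])
    o=np.argsort(P[:,1]); return np.interp(rm,P[o,1],P[o,0])
def go(names,idx):
    D=[(W(n),)+LR(n) for n in names]; k=max(idx)+1
    def f(x):
        r=[]
        for (M,L,R,rm),i in zip(D,idx):
            r+=[col(M,rm,x[3+i],x[0],x[1],(4,110))-L, col(M,rm,x[3+i],x[0],x[1],(-26,x[2]))-R]
        return np.array(r+[(x[1]-34)*.7])
    g=least_squares(f,[0,34,14]+[.3]*k); C=np.linalg.inv(g.jac.T@g.jac)
    print("du %.2f hz %.2f zb %.2f"%tuple(g.x[:3]),"leans",np.round(np.degrees(g.x[3:]),2),"sd",np.round(np.degrees(np.sqrt(np.diag(C)[3:])),2)); print(np.round(g.fun,1))
if __name__=="__main__":
    go(["w1","w2","w3","w4","w5","w6","w7","w8"]+sys.argv[1:],[0,1,1,1,2,3,4,5]+list(range(6,6+len(sys.argv)-1)))
E
python3 multi.py
```

```text
du 0.61 hz 33.76 zb 12.94 leans [ 9.46 15.72 17.42 25.68 34.14 26.56] sd [0.66 0.42 0.45 0.47 0.49 0.51]
[-0.   0.4  0.6 -0.2 -0.9  0.3  0.   0.4  0.  -0.1 -0.   0.1  0.  -0.2
  0.  -0.3 -0.2]
```

Request:
{"op": "step_arm", "data": {
  "travel": [
    [0.002,-0.007,0],
    [0.004,-0.014,0],
    [0.006,-0.021,0],
    [0.008,-0.028,0],
    [0.009,-0.032,0],
    [0.0105,-0.036,0],
    [0.0115,-0.04,0],
    [0.0125,-0.044,0],
    [0.0138,-0.0481,0],
    [0.0138,-0.0481,0]
  ],
  "yaw": [0,0,0,0,0,0,0,0,0,0]
}}

```text
t: 12.32
ee_pos: [478.4, -86.6, 106.9]
tool_rot: [0.0, -0.138, 0.99, -0.0]
wrist_force: [-0.1, 0.7, -0.0]
finger_gap: 0.499
grip_force: 0.0
```

Request:
{"op": "step_arm", "data": {
  "travel": [
    [-0.002,0.007,0],
    [-0.004,0.014,0],
    [-0.006,0.021,0],
    [-0.008,0.028,0],
    [-0.01,0.035,0],
    [-0.012,0.042,0],
    [-0.012,0.042,0],
    [-0.012,0.042,0],
    [-0.012,0.042,0],
    [-0.012,0.042,0]
  ],
  "yaw": [0,0,0,0,0,0,0,0,0,0]
}}

```text
t: 13.15
ee_pos: [475.5, -59.7, 115.8]
tool_rot: [0.009, -0.138, 0.99, -0.007]
wrist_force: [-5.7, -35.1, 76.6]
finger_gap: 0.496
grip_force: 38.4
```

```bash
python3 look.py w9|head -1; python3 multi.py w9
```

```text
13.15 [475.46083907 -59.70585079 115.77091495] [ -5.73115209 -35.09282712  76.61580307] [ 0.00883814 -0.13763149  0.99042159 -0.0066739 ] 0.49572284288509605
du 0.37 hz 33.79 zb 14.19 leans [ 9.6  15.87 17.56 25.83 34.29 26.71 15.06] sd [0.63 0.37 0.41 0.43 0.45 0.47 0.39]
[-0.   0.3  0.5  0.  -0.9  0.2 -0.   0.6 -0.   0.1 -0.   0.2  0.  -0.3
  0.  -0.3  0.  -0.5 -0.1]
```

The lean reads 15° with 76 N upward on the wrist, so the front finger slipped over the plate's top edge again and caught on the return. I'll ease off the load first, then lift clear.

Request:
{"op": "step_arm", "data": {
  "travel": [
    [0.004,-0.008,0.008],
    [0.008,-0.014,0.014],
    [0.009,-0.02,0.02],
    [0.009,-0.024,0.04],
    [0.009,-0.024,0.06],
    [0.009,-0.024,0.08],
    [0.009,-0.024,0.1],
    [0.009,-0.024,0.11],
    [0.009,-0.024,0.11],
    [0.009,-0.024,0.11]
  ],
  "yaw": [0,0,0,0,0,0,0,0,0,0]
}}

```text
t: 14.03
ee_pos: [475.6, -72.4, 188.7]
tool_rot: [-0.0, -0.138, 0.99, 0.0]
wrist_force: [-0.4, -0.9, -0.4]
finger_gap: 0.501
grip_force: 0.0
```

```bash
python3 look.py w10; sed -i 's/+sys.argv\[1:\],\[0/+sys.argv[1:],[0/' multi.py; python3 multi.py w10
python3 - <<'E'
from h import *
b=cv2.imread("pics/w10.png"); s=arm.camera("scene")[:,:,::-1]
W=np.zeros((600,800,3),np.uint8)
W[:,:400]=grid(crop(b,200,110,160,240,400,600),200,110,2.5); W[:400,400:]=grid(crop(s,240,280,120,120,400,400),240,280,3.333)
cv2.imwrite("pics/c5.png",W)
E
```

```text
14.0333 [475.64916665 -72.41458218 188.66623739] [-0.37276376 -0.86377609 -0.36202877] [-2.13952896e-04 -1.37993594e-01  9.90433095e-01  7.56334569e-05] 0.5008365920682419
green [[405, 158], [348, 159], [348, 317], [356, 309], [351, 275], [358, 256], [359, 179], [380, 175], [377, 267], [385, 281], [396, 286]]
du 0.61 hz 33.76 zb 12.94 leans [ 9.46 15.72 17.42 25.68 34.14 26.56 23.05] sd [0.65 0.42 0.45 0.47 0.49 0.51 0.54]
[-0.   0.4  0.6 -0.2 -0.9  0.3  0.   0.4  0.  -0.1 -0.   0.1  0.  -0.2
  0.  -0.3 -0.   0.  -0.2]
```

View pics/c5.png

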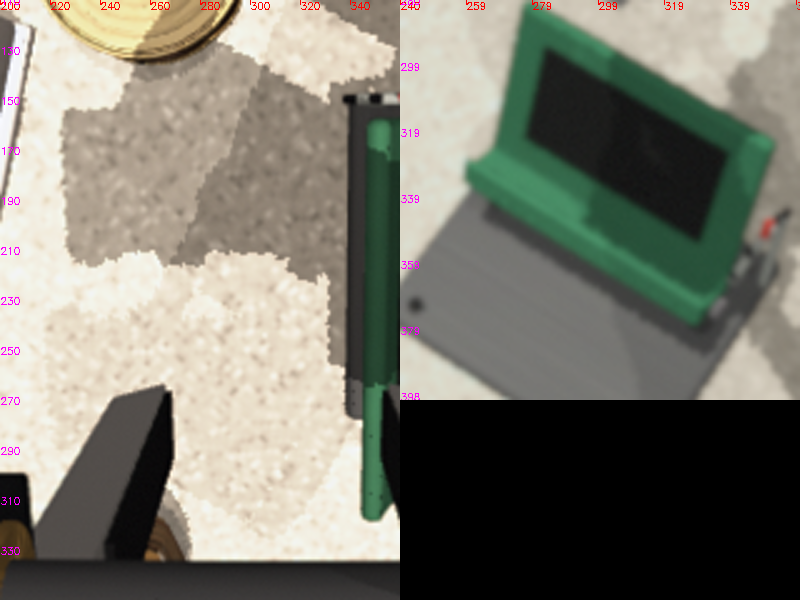

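The plate is undamaged and rests at about 23°. Both slips happened when the plate's top fell below roughly TCP + 18.5 mm, so I'll straddle it deeper and wider this time.

Request:
{"op": "step_arm", "data": {
  "travel": [
    [-0.0038,0.0127,0],
    [-0.0076,0.0254,0],
    [-0.0114,0.038,0],
    [-0.0114,0.038,0],
    [-0.0114,0.038,-0.02],
    [-0.0114,0.038,-0.045],
    [-0.0114,0.038,-0.07],
    [-0.0114,0.038,-0.095],
    [-0.0114,0.038,-0.12],
    [-0.0114,0.038,-0.138]
  ],
  "yaw": [0,0,0,0,0,0,0,0,0,0],
  "hand": 0.7
}}

```text
t: 14.97
ee_pos: [466.8, -43.7, 84.3]
tool_rot: [-0.001, -0.138, 0.99, 0.0]
wrist_force: [-0.5, 0.2, -1.0]
finger_gap: 0.698
grip_force: 0.0
```

Request:
{"op": "step_arm", "data": {
  "travel": [
    [0.0012,-0.004,0],
    [0.0024,-0.008,0],
    [0.0036,-0.012,0],
    [0.0048,-0.016,0],
    [0.006,-0.02,0],
    [0.0072,-0.024,0],
    [0.0084,-0.028,0],
    [0.0096,-0.032,0],
    [0.0111,-0.037,0],
    [0.0111,-0.037,0]
  ],
  "yaw": [0,0,0,0,0,0,0,0,0,0]
}}

```text
t: 15.8
ee_pos: [475.2, -71.2, 85.5]
tool_rot: [-0.001, -0.138, 0.99, 0.001]
wrist_force: [-3.1, 10.1, 2.2]
finger_gap: 0.7
grip_force: 4.7
```

```bash
python3 look.py w11|head -1; python3 multi.py w11
```

```text
15.8 [475.17241471 -71.18664588  85.49926626] [-3.05506651 10.05132011  2.22897037] [-6.33448628e-04 -1.37746537e-01  9.90466557e-01  1.22094865e-03] 0.7004045354834816
du 0.60 hz 33.72 zb 13.06 leans [ 9.47 15.73 17.42 25.68 34.14 26.56 31.45] sd [0.65 0.42 0.45 0.47 0.49 0.51 0.47]
[-0.   0.3  0.6 -0.2 -0.9  0.3  0.   0.4  0.  -0.1 -0.   0.1  0.  -0.2
  0.  -0.3 -0.   0.1 -0.2]
```

Request:
{"op": "step_arm", "data": {
  "travel": [
    [0.0005,-0.0016,0],
    [0.001,-0.0032,0],
    [0.0015,-0.0048,0],
    [0.002,-0.0064,0],
    [0.0025,-0.008,0],
    [0.003,-0.0096,0],
    [0.0034,-0.0115,0],
    [0.0034,-0.0115,0],
    [0.0034,-0.0115,0],
    [0.0034,-0.0115,0]
  ],
  "yaw": [0,0,0,0,0,0,0,0,0,0]
}}

```text
t: 16.68
ee_pos: [477.6, -79.4, 85.5]
tool_rot: [-0.001, -0.138, 0.99, 0.001]
wrist_force: [-3.1, 10.2, 0.1]
finger_gap: 0.704
grip_force: 4.4
```

```bash
python3 look.py w12|head -1; python3 multi.py w12
```

```text
16.6833 [477.59161186 -79.36807821  85.49975999] [-3.08964688 10.18762659  0.1148846 ] [-6.73936592e-04 -1.37909382e-01  9.90443816e-01  1.26306463e-03] 0.7044009344535825
du 0.64 hz 33.79 zb 12.74 leans [ 9.44 15.71 17.4  25.66 34.13 26.54 36.03] sd [0.64 0.41 0.44 0.46 0.49 0.5  0.48]
[-0.   0.4  0.6 -0.2 -0.9  0.3  0.   0.3  0.  -0.1 -0.   0.1  0.  -0.1
  0.  -0.2  0.  -0.1 -0.1]
```

Another 1.2° or so is needed, about 2 mm. Then I back off.

Request:
{"op": "step_arm", "data": {
  "travel": [
    [0.0004,-0.0014,0],
    [0.0008,-0.0028,0],
    [0.0008,-0.0028,0],
    [0.0008,-0.0028,0],
    [-0.001,0.004,0],
    [-0.003,0.011,0],
    [-0.005,0.018,0],
    [-0.007,0.025,0],
    [-0.0075,0.027,0],
    [-0.0075,0.027,0]
  ],
  "yaw": [0,0,0,0,0,0,0,0,0,0]
}}

```text
t: 17.57
ee_pos: [472.5, -59.9, 85.7]
tool_rot: [-0.0, -0.138, 0.99, -0.0]
wrist_force: [0.0, 0.3, -0.7]
finger_gap: 0.703
grip_force: 0.0
```

```bash
python3 look.py w13|head -1; python3 multi.py w13
```

```text
17.5667 [472.46761276 -59.91832151  85.74688765] [ 0.01294839  0.28889519 -0.72046494] [-2.64293280e-05 -1.38180111e-01  9.90407115e-01 -5.38313997e-05] 0.7031257470082418
du 0.60 hz 33.72 zb 13.16 leans [ 9.47 15.73 17.42 25.68 34.15 26.57 29.79] sd [0.65 0.42 0.45 0.47 0.49 0.51 0.49]
[-0.   0.3  0.6 -0.2 -0.9  0.2  0.   0.4  0.  -0.1 -0.   0.   0.  -0.3
  0.  -0.3 -0.   0.2 -0.2]
```

Request:
{"op": "step_arm", "data": {
  "travel": [
    [0,0,0.03],
    [0,0,0.07],
    [0,0,0.12],
    [0,0,0.17],
    [0,-0.01,0.21],
    [0,-0.03,0.22],
    [0,-0.05,0.22],
    [0,-0.06,0.22],
    [0,-0.06,0.22],
    [0,-0.06,0.22]
  ],
  "yaw": [0,0,0,0,-0.02,-0.04,-0.06,-0.08,-0.08,-0.08]
}}

```text
t: 18.45
ee_pos: [472.5, -105.4, 250.5]
tool_rot: [-0.0, -0.013, 1.0, 0.0]
wrist_force: [-1.1, -1.1, 0.3]
finger_gap: 0.7
grip_force: 0.0
```

```bash
python3 look.py w14
python3 - <<'E'
from h import *
b=cv2.imread("pics/w14.png"); s=arm.camera("scene")[:,:,::-1].copy(); t=arm.camera("top")[:,:,::-1].copy(); cv2.imwrite("pics/scene14.png",s); cv2.imwrite("pics/top14.png",t)
W=np.zeros((600,800,3),np.uint8)
W[:400,:533]=cv2.resize(b,(533,400)); W[:260,540:]=grid(crop(s,250,270,120,120,260,260),250,270,2.1667); W[300:,533:]=grid(crop(s,345,160,105,118,267,300),345,160,2.54);W[400:,:533]=grid(crop(b,290,120,213,80,533,200),290,120,2.5)
cv2.imwrite("pics/c6.png",W)
E
python3 multi.py w14
```

```text
18.45 [ 472.46126249 -105.38979813  250.5448617 ] [-1.07684615 -1.08531755  0.33219101] [-1.85074225e-04 -1.32058730e-02  9.99912778e-01  7.85051524e-05] 0.6999096428335918
green [[401, 144], [346, 161], [370, 266], [371, 262], [379, 262], [368, 227], [364, 195], [360, 194], [360, 179], [356, 178], [370, 166], [380, 163], [399, 238], [398, 246], [383, 264], [390, 266], [403, 250], [421, 249]]
du 0.68 hz 33.75 zb 13.13 leans [ 9.47 15.74 17.43 25.69 34.16 26.58 29.64] sd [0.66 0.42 0.45 0.47 0.49 0.51 0.64]
[-0.   0.3  0.6 -0.2 -0.9  0.2  0.   0.4  0.  -0.1 -0.   0.1  0.  -0.2
  0.  -0.3 -0.   0.2 -0.2]
```

View pics/c6.png

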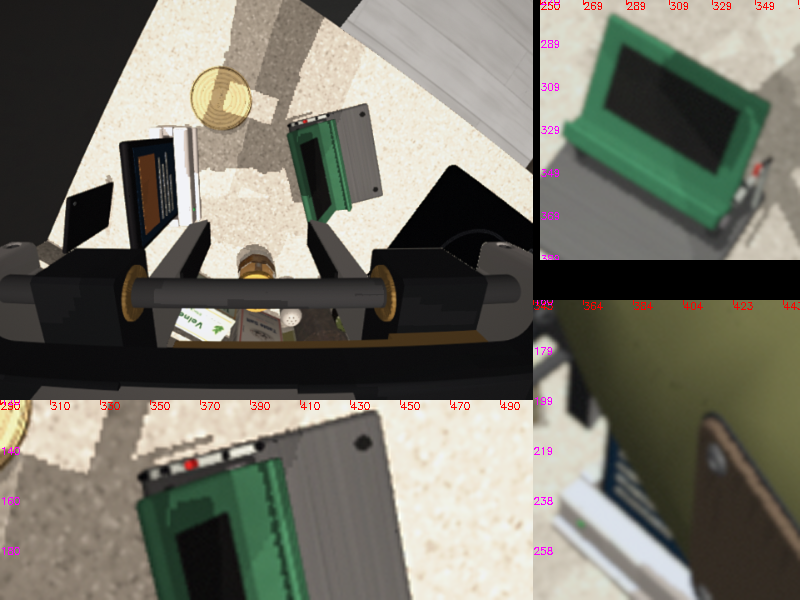

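The wrist and scene crops show the clear plate still at about 29.7° and holding, with the arc's red tick at wrist (366,146) at the plate's side. The tablet is in the dock with its near top corner at wrist (144,170).

Run:
```python
from fit import *
np.set_printoptions(precision=1,suppress=True)
M=W("w14"); b=cv2.imread("pics/w14.png"); g=b.max(2)
# left boundary of tablet per row, counter (bright) -> dark
for r in range(172,262,10):
    c=np.flatnonzero(g[r,100:230]<60); print(r,(c[:1]+100,c[-1:]+100),end=" ")
print()
m=(g<60).astype(np.uint8); m[:,:130]=0;m[:,230:]=0;m[290:]=0;m[:140]=0
cs,_=cv2.findContours(m,0,2); c=max(cs,key=cv2.contourArea); print(cv2.approxPolyDP(c,2,True)[:,0].tolist())
w=(cv2.inRange(b,(140,140,140),(255,255,255)))
w1=W("w1"); b1=cv2.imread("pics/w1.png").max(2)
for r in (140,160,180,200): 
    c=np.flatnonzero(b1[r,:130]<60); print(r,c[:1],c[-1:])
X,e=tri((M,(144,170)),(T,(396.5,326.6)),(S,(435,227.5))); print(X,e); print(onz(M,(144,170),180))
```

```text
172 (array([100]), array([207])) 182 (array([100]), array([208])) 192 (array([145]), array([208])) 202 (array([146]), array([209])) 212 (array([147]), array([210])) 222 (array([124]), array([210])) 232 (array([100]), array([211])) 242 (array([100]), array([212])) 252 (array([100]), array([212])) 
[[207, 165], [147, 170], [143, 174], [156, 289], [181, 289], [213, 256]]
140 [0] [99]
160 [0] [96]
180 [0] [94]
200 [0] [92]
[ 418.6 -239.3  182.4] 1.877046559622974
[ 417.3 -240.   180. ]
```

Run:
```python
from fit import *
np.set_printoptions(precision=1,suppress=True)
M=W("w14"); b=cv2.imread("pics/w14.png"); g=b.max(2).astype(int)
P=[]
for r in range(186,286,6):
    row=g[r,135:175]; c=np.flatnonzero(row<60)
    if len(c): P.append((r,c[0]+135-.5))
P=np.array(P); k=np.polyfit(P[:,0],P[:,1],1); res=P[:,1]-np.polyval(k,P[:,0]); P=P[abs(res)<2]; k=np.polyfit(P[:,0],P[:,1],1)
A=onz(M,(np.polyval(k,180),180),180);B=onz(M,(np.polyval(k,285),285),180); print(len(P),A,B,"edge dir deg",np.degrees(np.arctan2(*(B-A)[[1,0]])))
st=arm.read_state(); print(st["ee_pos"],st["tool_rot"])
t=cv2.imread("pics/top0.png").max(2).astype(int)
# top view: tablet right edge (back top edge) columns
Q=[]
for r in range(250,322,6):
    c=np.flatnonzero(t[r,378:410]<70); Q.append((378+c[-1]+.5,r))
Q=np.array(Q); kk=np.polyfit(Q[:,1],Q[:,0],1); a=onz(T,(np.polyval(kk,245),245),180); c=onz(T,(np.polyval(kk,322),322),180); print(Q[:,0],a,c,np.degrees(np.arctan2(*(a-c)[[1,0]])))
```

```text
16 [ 425.2 -241.   180. ] [ 514.8 -239.   180. ] edge dir deg 1.2918739554227026
[ 472.5 -104.7  250.6] [-0. -0.  1.  0.]
[394.5 394.5 394.5 395.5 395.5 395.5 395.5 395.5 396.5 396.5 396.5 396.5] [ 529.3 -239.8  180. ] [ 424.4 -241.5  180. ] 0.9167291209545083
```

Request:
{"op": "step_arm", "data": {
  "travel": [
    [0.001,-0.03,0],
    [0.002,-0.07,0],
    [0.004,-0.11,0],
    [0.006,-0.15,0],
    [0.007,-0.174,0],
    [0.007,-0.174,-0.03],
    [0.007,-0.174,-0.06],
    [0.007,-0.174,-0.09],
    [0.007,-0.174,-0.12],
    [0.007,-0.174,-0.131]
  ],
  "yaw": [0,0,0,0,0,0,0,0,0,0]
}}

```text
t: 19.43
ee_pos: [476.9, -234.7, 149.5]
tool_rot: [-0.002, -0.013, 1.0, 0.001]
wrist_force: [0.0, -0.2, -0.0]
finger_gap: 0.702
grip_force: 0.0
```

Request:
{"op": "step_arm", "data": {
  "travel": [
    [0,0,0],
    [0,0,0],
    [0,0,0],
    [0,0,0],
    [0,0,0],
    [0,0,0],
    [0,0,0],
    [0,0,0],
    [0,0,0],
    [0,0,0]
  ],
  "yaw": [0,0,0,0,0,0,0,0,0,0],
  "hand": 0,
  "force": 25
}}

```text
t: 20.27
ee_pos: [477.8, -235.7, 152.6]
tool_rot: [0.0, -0.013, 1.0, -0.0]
wrist_force: [-1.4, 0.4, 1.3]
finger_gap: 0.104
grip_force: 25.0
```

The tablet is gripped: the gap is 9.8 mm at 25 N. Next I lift it and carry it to the stand.

Request:
{"op": "step_arm", "data": {
  "travel": [
    [0,0,0.01],
    [0,0,0.03],
    [0,0,0.055],
    [0,0,0.085],
    [0,0,0.12],
    [0,0,0.155],
    [0,0,0.185],
    [0,0,0.203],
    [-0.002,0.02,0.203],
    [-0.005,0.05,0.203]
  ],
  "yaw": [0,0,0,0,0,0,0,0,0,0.01]
}}

```text
t: 21.1
ee_pos: [473.8, -198.3, 304.8]
tool_rot: [0.0, -0.027, 1.0, -0.0]
wrist_force: [0.0, 0.6, -3.0]
finger_gap: 0.103
grip_force: 25.0
```

Request:
{"op": "step_arm", "data": {
  "travel": [
    [-0.003,0.03,0],
    [-0.007,0.065,0],
    [-0.011,0.1,0],
    [-0.015,0.14,0],
    [-0.019,0.18,0],
    [-0.023,0.215,0],
    [-0.026,0.245,0],
    [-0.0274,0.259,0],
    [-0.0274,0.259,0],
    [-0.0274,0.259,0]
  ],
  "yaw": [0.01,0.02,0.03,0.04,0.05,0.06,0.07,0.07,0.07,0.07]
}}

```text
t: 21.93
ee_pos: [453.3, -3.9, 304.5]
tool_rot: [-0.0, -0.138, 0.99, -0.0]
wrist_force: [-0.1, -1.0, -1.7]
finger_gap: 0.103
grip_force: 25.0
```

```bash
python3 look.py w15|head -1
python3 - <<'E'
from fit import *
s=arm.camera("scene")[:,:,::-1]; t=arm.camera("top")[:,:,::-1]; cv2.imwrite("pics/scene15.png",s); cv2.imwrite("pics/top15.png",t)
print(arm.read_state()["t"])
h=cv2.cvtColor(s,cv2.COLOR_BGR2HSV); m=cv2.inRange(h,(5,130,50),(18,255,255)); cs,_=cv2.findContours(m[100:400],0,2)
for c in cs:
    if cv2.contourArea(c)>80: print((cv2.approxPolyDP(c,3,True)[:,0]+[0,100]).tolist())
E
```

```text
21.9333 [453.30544751  -3.88951544 304.49008747] [-0.08804381 -0.97750254 -1.70889404] [-2.37705395e-04 -1.37975837e-01  9.90435564e-01 -7.80780233e-05] 0.1027161571914116
22.0833
[[261, 262], [262, 268], [318, 300], [316, 283], [280, 266], [268, 255]]
```

Request:
{"op": "step_arm", "data": {
  "travel": [
    [0,0,-0.02],
    [0,0,-0.045],
    [0,0,-0.07],
    [0,0,-0.095],
    [0,0,-0.115],
    [0,0,-0.128],
    [0,0,-0.133],
    [0,0,-0.135],
    [0,0,-0.1365],
    [0,0,-0.1365]
  ],
  "yaw": [0,0,0,0,0,0,0,0,0,0]
}}

```text
t: 22.92
ee_pos: [453.8, -4.1, 203.0]
tool_rot: [0.0, -0.138, 0.99, -0.0]
wrist_force: [0.0, -1.2, -1.7]
finger_gap: 0.106
grip_force: 25.0
```

```bash
python3 look.py w16
python3 - <<'E'
from h import *
s=arm.camera("scene")[:,:,::-1]; b=cv2.imread("pics/w16.png"); t=arm.camera("top")[:,:,::-1]
W=np.zeros((600,800,3),np.uint8)
W[:,:480]=grid(crop(s,240,220,128,160,480,600),240,220,3.75); W[:300,480:]=grid(crop(b,230,100,160,150,320,300),230,100,2); W[300:,480:]=grid(crop(t,170,230,110,103,320,300),170,230,2.91)
cv2.imwrite("pics/c7.png",W)
E
```

```text
22.9167 [453.77688991  -4.09562028 202.9537131 ] [ 0.01333336 -1.21695835 -1.65151777] [ 4.64394359e-04 -1.37782586e-01  9.90462381e-01 -1.24559948e-04] 0.10571019823819472
green [[326, 160], [241, 164], [249, 298], [269, 298], [273, 285], [263, 289], [255, 199], [258, 196], [254, 195], [260, 176], [265, 179], [272, 174], [274, 178], [274, 174], [280, 176], [277, 178], [297, 175], [300, 213], [299, 178], [304, 169], [300, 166], [306, 162], [316, 166], [321, 177], [320, 265], [327, 263]]
```

View pics/c7.png

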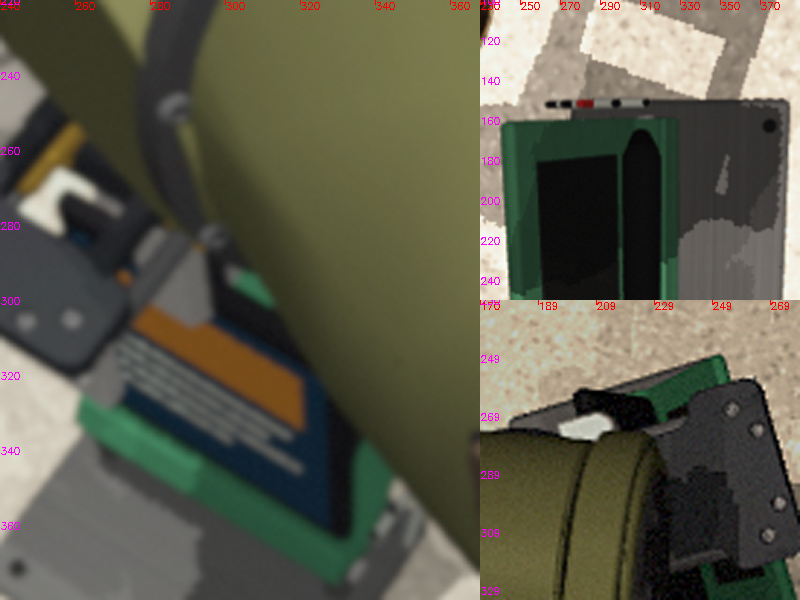

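The view shows the tablet held upright inside the trough: in the wrist crop its near end is at columns 301–320, between the plate and the lip at 321–327, with the screen outward. I'll lower it gently to contact.

Request:
{"op": "step_arm", "data": {
  "travel": [
    [0,0,-0.001],
    [0,0,-0.002],
    [0,0,-0.003],
    [0,0,-0.004],
    [0,0,-0.005],
    [0,0,-0.005],
    [0,0,-0.005],
    [0,0,-0.005],
    [0,0,-0.005],
    [0,0,-0.005]
  ],
  "yaw": [0,0,0,0,0,0,0,0,0,0]
}}

```text
t: 23.9
ee_pos: [453.5, -3.9, 198.7]
tool_rot: [0.0, -0.138, 0.99, -0.0]
wrist_force: [-0.1, 0.4, -0.5]
finger_gap: 0.104
grip_force: 25.0
```

Request:
{"op": "step_arm", "data": {
  "travel": [
    [0,0,0],
    [0,0,0],
    [0,0,0],
    [0.0015,-0.005,0],
    [0.003,-0.01,0],
    [0.0045,-0.0155,0],
    [0.006,-0.021,0],
    [0.0075,-0.026,0],
    [0.009,-0.031,0],
    [0.0102,-0.0359,0]
  ],
  "yaw": [0,0,0,0,0,0,0,0,0,0],
  "hand": 0.3
}}

```text
t: 24.73
ee_pos: [461.3, -31.3, 198.6]
tool_rot: [-0.0, -0.138, 0.99, -0.0]
wrist_force: [-0.1, 0.8, -0.3]
finger_gap: 0.298
grip_force: 0.1
```

```bash
python3 look.py w17|head -1
python3 - <<'E'
from fit import *
b=cv2.imread("pics/w17.png")
for r in (170,185,200,230): print(r,[int(b[r,c].max()) for c in range(230,350,4)])
s=arm.camera("scene")[:,:,::-1].copy(); cv2.imwrite("pics/scene17.png",s)
h=cv2.cvtColor(s,cv2.COLOR_BGR2HSV); m=cv2.inRange(h,(5,130,50),(18,255,255)); cs,_=cv2.findContours(m[100:400],0,2)
for c in cs:
    if cv2.contourArea(c)>80: print((cv2.approxPolyDP(c,3,True)[:,0]+[0,100]).tolist())
E
```

```text
24.7333 [461.26241904 -31.34045685 198.59192929] [-0.12592789  0.7568693  -0.30009688] [-2.75687337e-05 -1.37813758e-01  9.90458160e-01 -9.24320772e-07] 0.2984110009466806
170 [170, 182, 171, 186, 188, 181, 187, 179, 171, 180, 176, 139, 73, 64, 56, 54, 30, 17, 8, 8, 8, 9, 8, 8, 7, 9, 9, 9, 17, 67]
185 [165, 177, 182, 180, 185, 176, 181, 160, 177, 192, 180, 138, 70, 67, 11, 13, 18, 13, 11, 14, 27, 27, 28, 27, 28, 27, 27, 28, 24, 67]
200 [173, 178, 172, 177, 178, 172, 169, 182, 181, 157, 177, 148, 69, 69, 12, 15, 18, 14, 10, 14, 27, 95, 95, 95, 32, 42, 72, 27, 23, 66]
230 [241, 244, 243, 243, 244, 245, 235, 233, 237, 236, 235, 244, 59, 71, 21, 11, 17, 13, 9, 14, 28, 94, 95, 96, 28, 45, 88, 32, 56, 78]
[[288, 291], [291, 300], [330, 321], [332, 302], [307, 288], [302, 297]]
```

Request:
{"op": "step_arm", "data": {
  "travel": [
    [0.0017,-0.006,0],
    [0.0034,-0.012,0],
    [0.0051,-0.018,0],
    [0.0068,-0.024,0],
    [0.0085,-0.03,0],
    [0.0102,-0.036,0],
    [0.0119,-0.042,0],
    [0.0136,-0.048,0],
    [0.0153,-0.054,0],
    [0.0167,-0.059,0]
  ],
  "yaw": [0,0,0,0,0,0,0,0,0,0]
}}

```text
t: 25.67
ee_pos: [473.8, -75.6, 198.6]
tool_rot: [-0.0, -0.138, 0.99, -0.0]
wrist_force: [0.1, 0.3, 0.2]
finger_gap: 0.298
grip_force: 0.0
```

```bash
python3 look.py w18|head -1
python3 - <<'E'
from fit import *
b=cv2.imread("pics/w18.png")
for r in (170,200,230): print(r,[int(b[r,c].max()) for c in range(270,450,5)])
s=arm.camera("scene")[:,:,::-1].copy(); cv2.imwrite("pics/scene18.png",s)
h=cv2.cvtColor(s,cv2.COLOR_BGR2HSV); m=cv2.inRange(h,(5,130,50),(18,255,255)); cs,_=cv2.findContours(m[100:400],0,2)
for c in cs:
    if cv2.contourArea(c)>80: print((cv2.approxPolyDP(c,3,True)[:,0]+[0,100]).tolist())
E
```

```text
25.6667 [473.78790019 -75.62058218 198.58250237] [0.1421296  0.28114222 0.19479808] [-3.26155033e-05 -1.37854576e-01  9.90452480e-01 -8.82987400e-06] 0.29813035907402363
170 [171, 183, 49, 34, 25, 13, 11, 8, 10, 8, 11, 9, 11, 11, 12, 11, 10, 14, 16, 10, 12, 11, 9, 12, 10, 27, 95, 100, 95, 95, 113, 111, 110, 108, 107, 108]
200 [175, 10, 18, 13, 11, 31, 35, 52, 125, 125, 125, 125, 125, 125, 126, 36, 65, 37, 36, 35, 99, 36, 36, 35, 36, 107, 91, 115, 115, 114, 114, 115, 112, 113, 108, 91]
230 [237, 4, 17, 12, 11, 21, 36, 36, 125, 125, 124, 124, 125, 125, 126, 36, 90, 33, 142, 35, 39, 141, 36, 36, 23, 152, 103, 114, 109, 114, 111, 112, 107, 112, 113, 234]
[[388, 337], [394, 349], [408, 358], [418, 357], [398, 349]]
[[295, 271], [293, 280], [343, 307], [351, 281], [326, 267], [314, 267], [309, 278]]
```

Request:
{"op": "step_arm", "data": {
  "travel": [
    [0.0009,-0.003,0],
    [0.0018,-0.006,0],
    [0.0027,-0.0096,0],
    [0.0036,-0.0128,0],
    [0.0036,-0.0128,0],
    [0.0036,-0.0128,0],
    [0.0036,-0.0128,0.01],
    [0.0036,-0.0128,0.03],
    [0.0036,-0.0128,0.05],
    [0.0036,-0.0128,0.07]
  ],
  "yaw": [0,0,0,0,0,0,0,0,0,0],
  "hand": 0.55
}}

```text
t: 26.6
ee_pos: [476.3, -84.6, 252.4]
tool_rot: [0.0, -0.138, 0.99, -0.0]
wrist_force: [-0.0, -0.0, -0.0]
finger_gap: 0.552
grip_force: 0.0
```

Request:
{"op": "step_arm", "data": {
  "travel": [
    [-0.005,0.015,0.03],
    [-0.01,0.035,0.05],
    [-0.015,0.055,0.07],
    [-0.02,0.075,0.08],
    [-0.025,0.095,0.08],
    [-0.03,0.115,0.08],
    [-0.035,0.135,0.08],
    [-0.038,0.145,0.08],
    [-0.038,0.145,0.08],
    [-0.038,0.145,0.08]
  ],
  "yaw": [0,0,0,0,0,0,0,0,0,0]
}}

```text
t: 27.43
ee_pos: [447.9, 24.0, 311.4]
tool_rot: [0.0, -0.138, 0.99, -0.0]
wrist_force: [-0.1, -0.1, 0.0]
finger_gap: 0.55
grip_force: 0.0
```

```bash
python3 look.py w19
python3 - <<'E'
from fit import *
b=cv2.imread("pics/w19.png"); g=b.max(2)
for r in (165,180,200,230): print(r,[int(g[r,c]) for c in range(140,360,5)])
h=cv2.cvtColor(b,cv2.COLOR_BGR2HSV); m=cv2.inRange(h,(5,130,50),(18,255,255)); m[:150]=0; cs,_=cv2.findContours(m,0,2)
for c in cs:
    if cv2.contourArea(c)>150: print("orange",cv2.approxPolyDP(c,2,True)[:,0].tolist())
m=cv2.inRange(g,0,62)
m=cv2.morphologyEx(m,cv2.MORPH_OPEN,np.ones((3,3)));cs,_=cv2.findContours(m[:262],0,2)
for c in cs:
    if cv2.contourArea(c)>300: print("dark",cv2.approxPolyDP(c,2,True)[:,0].tolist())
s=arm.camera("scene")[:,:,::-1].copy(); cv2.imwrite("pics/scene19.png",s);t=arm.camera("top")[:,:,::-1].copy(); cv2.imwrite("pics/top19.png",t)
E
```

```text
27.4333 [447.90052691  23.97108947 311.42418692] [-0.07076112 -0.05930711  0.00172347] [ 1.59112023e-04 -1.38310910e-01  9.90388842e-01 -9.72708946e-05] 0.5500348645399188
green [[236, 159], [295, 161], [294, 250], [300, 252], [301, 158]]
165 [249, 249, 120, 100, 250, 238, 244, 246, 17, 13, 14, 14, 16, 16, 17, 14, 12, 11, 13, 13, 13, 13, 13, 12, 12, 14, 12, 11, 11, 11, 11, 69, 59, 56, 55, 54, 53, 54, 57, 53, 53, 52, 144, 142]
180 [249, 246, 103, 146, 147, 245, 244, 246, 29, 19, 20, 66, 66, 156, 175, 199, 152, 153, 154, 155, 44, 43, 44, 43, 43, 147, 38, 37, 36, 36, 37, 64, 56, 55, 54, 54, 51, 55, 56, 53, 59, 53, 149, 177]
200 [249, 111, 94, 250, 246, 244, 244, 244, 30, 25, 20, 65, 65, 224, 221, 222, 152, 152, 153, 153, 44, 41, 100, 50, 45, 142, 36, 36, 36, 36, 56, 57, 84, 104, 103, 101, 99, 104, 105, 104, 104, 108, 247, 245]
230 [209, 245, 244, 244, 243, 242, 246, 244, 249, 30, 19, 20, 66, 97, 222, 222, 223, 222, 222, 222, 140, 66, 240, 56, 176, 100, 60, 242, 66, 67, 66, 48, 100, 120, 102, 101, 97, 101, 102, 103, 105, 102, 246, 245]
orange [[552, 410], [540, 398], [434, 401], [432, 40
[... 822 characters left out ...]
[277, 156], [272, 160], [178, 165], [186, 261], [199, 261], [192, 170], [212, 170], [215, 172], [214, 178], [237, 177], [240, 218], [246, 216], [245, 182], [250, 182], [252, 212], [255, 212], [254, 191], [259, 190], [263, 248], [260, 251], [256, 249], [253, 221], [254, 251], [250, 254], [248, 252], [247, 238], [242, 238], [243, 254], [223, 261], [259, 261], [295, 249], [294, 160], [286, 158], [289, 155], [297, 157], [298, 197], [302, 197], [304, 189], [315, 189], [320, 194], [335, 193], [338, 189], [347, 191]]
dark [[615, 0], [639, 35], [638, 15], [626, 0]]
dark [[290, 0], [291, 12], [360, 89], [414, 21], [410, 17], [362, 0]]
dark [[147, 0], [0, 0], [0, 223], [55, 209], [69, 165], [18, 166]]
```

```bash
cat > tab.py <<'E'
import sys
from multi import *
n=sys.argv[1]; M=W(n); b=cv2.imread(f"pics/{n}.png"); g=b.max(2).astype(int); h=cv2.cvtColor(b,cv2.COLOR_BGR2HSV)
grn=cv2.inRange(h,(60,90,20),(95,255,255))
rows=list(range(172,214,4)); rm=np.mean(rows)
c0=int(sys.argv[2])
L=np.median([c0+np.flatnonzero(g[r,c0:c0+60]<60)[0]-.5 for r in rows])
R=np.median([np.flatnonzero(grn[r])[-1]+.5 for r in rows])
B=np.median([np.flatnonzero(grn[r])[0]-.5 for r in rows])
print("L",L,"tablet/ledge",B,"lip",R)
for nm,p,c in(("tablet top back",(-4,188),L),("tablet bottom front",(-14,18),B),("lip",(-26,13.1),R)):
    s=least_squares(lambda x:[col(M,rm,x[0],.62,33.75,p)-c],[.5]); print(nm,"lean if flush %.2f"%np.degrees(s.x[0]), "pred col at 30: %.1f"%col(M,rm,np.radians(30),.62,33.75,p))
s=least_squares(lambda x:[col(M,rm,x[0],x[1],33.75,(-4,188))-L,col(M,rm,x[0],x[1],33.75,(-26,13.1))-R],[.5,0]); print("rel: lean %.2f du %.2f"%(np.degrees(s.x[0]),s.x[1]))
E
python3 tab.py w19 170
python3 - <<'E'
from fit import *
# lateral: near corners
M=W("w19")
yaw=np.radians(-73.8)
for nm,p in(("tab near top back",(-4,-60,188)),("tab near bottom front",(-14,-60,18)),("lip near",(-26,-65,26)),("plate back top far",(4,65,110)),("tab far top",(-4,60,188))):
    X=pt(453.13,-2.08,33.75,yaw,np.radians(30.3),p); print(nm,"wrist",proj(M,X).round(1),"top",proj(T,X).round(1),"scene",proj(S,X).round(1))
t=cv2.imread("pics/scene19.png"); h=cv2.cvtColor(t,cv2.COLOR_BGR2HSV)
for nm,im in(("scene",t),("top",cv2.imread("pics/top19.png"))):
    h=cv2.cvtColor(im,cv2.COLOR_BGR2HSV); m=cv2.inRange(h,(60,90,20),(95,255,255)); m[:200]=0; cs,_=cv2.findContours(m,0,2)
    for c in cs:
        if cv2.contourArea(c)>40: print(nm,"green",cv2.approxPolyDP(c,2,True)[:,0].tolist())
E
```

```text
L 178.5 tablet/ledge 294.5 lip 302.5
tablet top back lean if flush 32.73 pred col at 30: 184.8
tablet bottom front lean if flush 26.03 pred col at 30: 293.3
lip lean if flush 31.08 pred col at 30: 302.9
rel: lean 33.17 du -0.30
tab near top back wrist [181.8 164.7] top [297.2 326.9] scene [369.  275.4]
tab near bottom front wrist [292.7 161.5] top [243.7 337.2] scene [331.6 367.4]
lip near wrist [297.1 157.6] top [239.6 342.3] scene [332.1 369.8]
plate back top far wrist [240.  269.1] top [253.3 247.1] scene [283.  274.5]
tab far top wrist [193.  287.7] top [271.2 240.7] scene [295.2 234.8]
scene green [[262, 327], [262, 332], [268, 338], [327, 374], [336, 367], [342, 354], [343, 346], [340, 345], [330, 365], [269, 327]]
top green [[235, 336], [239, 342], [278, 331], [241, 338], [239, 331]]
top green [[254, 249], [224, 261], [227, 262]]
```

Run:
```python
from fit import *
M=W("w19"); yaw=np.radians(-73.8)
b=cv2.imread("pics/w19.png"); h=cv2.cvtColor(b,cv2.COLOR_BGR2HSV); m=cv2.inRange(h,(55,60,15),(100,255,255))
for r in range(154,168): 
    c=np.flatnonzero(m[r,200:310])+200; print(r,c[:1],c[-1:],len(c), end="; ")
print()
for th in (28,30,32,34):
    print(th,[ (nm,proj(M,pt(453.13,-2.08,33.75,yaw,np.radians(th),p)).round(1).tolist(),proj(T,pt(453.13,-2.08,33.75,yaw,np.radians(th),p)).round(1).tolist()) for nm,p in(("TBn",(4,-65,110)),("TFn",(-4,-65,110)),("TBf",(4,65,110)))])
t0=cv2.imread("pics/top14.png"); t1=cv2.imread("pics/top19.png")
for nm,t in(("14",t0),("19",t1)):
    h=cv2.cvtColor(t,cv2.COLOR_BGR2HSV); m=cv2.inRange(h,(60,90,20),(95,255,255)); m[:200]=0; cs,_=cv2.findContours(m,0,2)
    for c in cs:
        if cv2.contourArea(c)>40: print(nm,cv2.approxPolyDP(c,1.5,True)[:,0].tolist())
```

```text
154 [] [] 0; 155 [] [] 0; 156 [] [] 0; 157 [281] [301] 14; 158 [237] [302] 66; 159 [235] [302] 68; 160 [234] [302] 69; 161 [234] [302] 68; 162 [234] [302] 24; 163 [294] [302] 9; 164 [294] [302] 9; 165 [294] [302] 9; 166 [294] [302] 9; 167 [294] [302] 9; 
28 [('TBn', [236.8, 158.2], [276.4, 333.8]), ('TFn', [242.5, 158.2], [271.5, 335.4]), ('TBf', [242.8, 269.7], [250.6, 247.7])]
30 [('TBn', [234.3, 158.3], [278.6, 333.0]), ('TFn', [239.7, 158.2], [273.8, 334.6]), ('TBf', [240.4, 269.2], [253.0, 247.1])]
32 [('TBn', [231.8, 158.3], [280.9, 332.2]), ('TFn', [237.0, 158.2], [276.2, 333.8]), ('TBf', [238.1, 268.6], [255.2, 246.6])]
34 [('TBn', [229.5, 158.3], [283.1, 331.4]), ('TFn', [234.5, 158.3], [278.5, 333.0]), ('TBf', [235.9, 268.1], [257.5, 246.0])]
14 [[234, 332], [237, 342], [251, 338]]
19 [[236, 341], [239, 342], [247, 338], [273, 334], [278, 331], [247, 338], [241, 338], [239, 331], [235, 333]]
19 [[254, 249], [224, 261], [227, 262]]
```

The plate reads about 30.5° from its top corners in the wrist and top views. The tablet reads roughly 2° more, with its foot 2–3 mm forward in the trough, so it isn't quite flat. I'll nudge its lower part back gently, with the gripper turned 90° so that its body clears the tablet.

Run:
```python
from station import arm
print(arm.read_state()["qpos"].round(3), arm.read_state()["t"])
```

```text
[-0.029  0.     1.582 -0.     1.56  -1.876] 27.5833
```

Request:
{"op": "step_arm", "data": {
  "travel": [
    [0,0,0],
    [0,0,0],
    [0,0,0],
    [0,0,0],
    [0,0,0],
    [0,0,0],
    [0,0,0],
    [0,0,0],
    [0,0,0],
    [0,0,0]
  ],
  "yaw": [-0.038,-0.076,-0.114,-0.152,-0.19,-0.228,-0.266,-0.304,-0.342,-0.38],
  "hand": 0,
  "force": 40
}}

```text
t: 28.42
ee_pos: [448.0, 23.4, 311.1]
tool_rot: [-0.0, 0.446, 0.895, -0.0]
wrist_force: [-0.2, -0.3, 0.8]
finger_gap: 0.005
grip_force: 0.0
```

Request:
{"op": "step_arm", "data": {
  "travel": [
    [0,0,0],
    [0,0,-0.03],
    [0,0,-0.07],
    [0,0,-0.11],
    [0,0,-0.15],
    [0,0,-0.19],
    [0,0,-0.23],
    [0,0,-0.26],
    [0,0,-0.285],
    [0,0,-0.3]
  ],
  "yaw": [-0.035,-0.07,-0.105,-0.12,-0.12,-0.12,-0.12,-0.12,-0.12,-0.12]
}}

```text
t: 29.25
ee_pos: [447.1, 23.5, 84.0]
tool_rot: [-0.001, 0.603, 0.798, -0.001]
wrist_force: [0.4, -0.9, -0.5]
finger_gap: 0.006
grip_force: 0.0
```

Request:
{"op": "step_arm", "data": {
  "travel": [
    [0.002,-0.007,0],
    [0.004,-0.014,0],
    [0.006,-0.02,0],
    [0.007,-0.025,0],
    [0.008,-0.029,0],
    [0.0085,-0.031,0],
    [0.009,-0.033,0],
    [0.009,-0.033,0],
    [0.009,-0.033,0],
    [0.009,-0.033,0]
  ],
  "yaw": [0,0,0,0,0,0,0,0,0,0]
}}

```text
t: 30.08
ee_pos: [454.6, -0.6, 86.1]
tool_rot: [-0.0, 0.603, 0.798, 0.0]
wrist_force: [0.0, -0.9, -0.3]
finger_gap: 0.005
grip_force: 0.0
```

Request:
{"op": "step_arm", "data": {
  "travel": [
    [0.0005,-0.0017,0],
    [0.001,-0.0034,0],
    [0.0015,-0.005,0],
    [0.002,-0.0067,0],
    [0.002,-0.0067,0],
    [0.002,-0.0067,0],
    [0.002,-0.0067,0],
    [0.002,-0.0067,0],
    [0.002,-0.0067,0],
    [0.002,-0.0067,0]
  ],
  "yaw": [0,0,0,0,0,0,0,0,0,0]
}}

```text
t: 30.92
ee_pos: [456.1, -5.7, 86.1]
tool_rot: [0.0, 0.603, 0.798, 0.0]
wrist_force: [-0.6, 0.5, -0.3]
finger_gap: 0.003
grip_force: 0.0
```

Request:
{"op": "step_arm", "data": {
  "travel": [
    [0.0005,-0.0017,0],
    [0.001,-0.0034,0],
    [0.0015,-0.005,0],
    [0.002,-0.0067,0],
    [0.002,-0.0067,0],
    [0.002,-0.0067,0],
    [0.002,-0.0067,0],
    [0.002,-0.0067,0],
    [0.002,-0.0067,0],
    [0.002,-0.0067,0]
  ],
  "yaw": [0,0,0,0,0,0,0,0,0,0]
}}

```text
t: 31.75
ee_pos: [457.6, -10.7, 86.1]
tool_rot: [-0.0, 0.603, 0.798, -0.0]
wrist_force: [0.7, -0.0, -1.0]
finger_gap: 0.004
grip_force: 0.0
```

Request:
{"op": "step_arm", "data": {
  "travel": [
    [0.0005,-0.0017,0],
    [0.001,-0.0034,0],
    [0.0015,-0.005,0],
    [0.0018,-0.006,0],
    [0.0018,-0.006,0],
    [0.0018,-0.006,0],
    [0.0018,-0.006,0],
    [0.0018,-0.006,0],
    [0.0018,-0.006,0],
    [0.0018,-0.006,0]
  ],
  "yaw": [0,0,0,0,0,0,0,0,0,0]
}}

```text
t: 32.58
ee_pos: [458.9, -15.2, 86.1]
tool_rot: [-0.0, 0.603, 0.798, -0.0]
wrist_force: [-0.1, 1.1, -0.1]
finger_gap: 0.004
grip_force: 0.4
```

Request:
{"op": "step_arm", "data": {
  "travel": [
    [0.0004,-0.0013,0],
    [0.0008,-0.0026,0],
    [0.0012,-0.0039,0],
    [0.0012,-0.0039,0],
    [0.0012,-0.0039,0],
    [0.0012,-0.0039,0],
    [0.0012,-0.0039,0],
    [0.0012,-0.0039,0],
    [0.0012,-0.0039,0],
    [0.0012,-0.0039,0]
  ],
  "yaw": [0,0,0,0,0,0,0,0,0,0]
}}

```text
t: 33.42
ee_pos: [459.8, -18.2, 86.1]
tool_rot: [-0.0, 0.603, 0.798, -0.0]
wrist_force: [-1.2, 2.0, 0.1]
finger_gap: 0.007
grip_force: 1.2
```

Request:
{"op": "step_arm", "data": {
  "travel": [
    [0.0004,-0.0013,0],
    [0.0008,-0.0026,0],
    [0.0012,-0.0039,0],
    [0.0012,-0.0039,0],
    [0.0012,-0.0039,0],
    [0.0012,-0.0039,0],
    [0.0012,-0.0039,0],
    [0.0012,-0.0039,0],
    [0.0012,-0.0039,0],
    [0.0012,-0.0039,0]
  ],
  "yaw": [0,0,0,0,0,0,0,0,0,0]
}}

```text
t: 34.25
ee_pos: [460.8, -21.1, 86.1]
tool_rot: [0.0, 0.603, 0.798, -0.0]
wrist_force: [-0.3, 2.6, -0.2]
finger_gap: 0.004
grip_force: 1.2
```

Request:
{"op": "step_arm", "data": {
  "travel": [
    [0.0003,-0.001,0],
    [0.0006,-0.002,0],
    [0.0006,-0.002,0],
    [0.0006,-0.002,0],
    [-0.001,0.004,0],
    [-0.004,0.014,0],
    [-0.008,0.028,0.01],
    [-0.012,0.043,0.05],
    [-0.012,0.043,0.09],
    [-0.012,0.043,0.13]
  ],
  "yaw": [0,0,0,0,0,0,0,0,0,0]
}}

```text
t: 35.08
ee_pos: [451.1, 12.4, 185.4]
tool_rot: [0.0, 0.602, 0.798, -0.0]
wrist_force: [0.4, -0.6, -0.1]
finger_gap: 0.003
grip_force: 0.0
```

Request:
{"op": "step_arm", "data": {
  "travel": [
    [0,0.002,0.04],
    [0,0.004,0.08],
    [0,0.007,0.12],
    [0,0.007,0.16],
    [0,0.007,0.17],
    [0,0.007,0.17],
    [0,0.007,0.17],
    [0,0.007,0.17],
    [0,0.007,0.17],
    [0,0.007,0.17]
  ],
  "yaw": [0.035,0.07,0.105,0.14,0.175,0.21,0.245,0.28,0.315,0.35]
}}

```text
t: 35.92
ee_pos: [451.3, 17.2, 311.7]
tool_rot: [0.0, 0.094, 0.996, -0.0]
wrist_force: [-0.5, -0.4, -0.7]
finger_gap: 0.005
grip_force: 0.0
```

Request:
{"op": "step_arm", "data": {
  "travel": [
    [0,0,0],
    [0,0,0],
    [0,0,0],
    [0,0,0],
    [0,0,0],
    [0,0,0],
    [0,0,0],
    [0,0,0],
    [0,0,0],
    [0,0,0]
  ],
  "yaw": [0.03,0.06,0.09,0.12,0.15,0.15,0.15,0.15,0.15,0.15]
}}

```text
t: 36.75
ee_pos: [451.7, 16.5, 311.2]
tool_rot: [0.0, -0.137, 0.991, -0.0]
wrist_force: [0.2, -0.6, 0.4]
finger_gap: 0.006
grip_force: 0.0
```

```bash
python3 look.py w20; python3 tab.py w20 172
python3 - <<'E'
from fit import *
M=W("w20"); yaw=np.radians(-73.8)
b=cv2.imread("pics/w20.png"); h=cv2.cvtColor(b,cv2.COLOR_BGR2HSV); m=cv2.inRange(h,(55,60,15),(100,255,255))
for r in range(155,166): 
    c=np.flatnonzero(m[r,200:330])+200; print(r,c[:1],c[-1:], end="; ")
print()
for th in (28,30,32): print(th,[proj(M,pt(453.13,-2.08,33.75,yaw,np.radians(th),p)).round(1).tolist() for p in((4,-65,110),(-4,-60,188),(-14,-60,18))])
E
```

```text
36.75 [451.68067733  16.5004396  311.20532113] [ 0.17220934 -0.57671808  0.36266092] [ 3.67467440e-05 -1.37223327e-01  9.90540134e-01 -1.43964842e-05] 0.006074474810746395
green [[291, 157], [297, 160], [300, 242], [295, 248], [304, 252], [308, 249], [307, 157]]
L 190.5 tablet/ledge 297.5 lip 308.5
tablet top back lean if flush 31.17 pred col at 30: 193.3
tablet bottom front lean if flush 36.33 pred col at 30: 299.4
lip lean if flush 31.31 pred col at 30: 308.9
rel: lean 31.13 du 0.70
155 [] []; 156 [270] [307]; 157 [242] [308]; 158 [241] [308]; 159 [241] [308]; 160 [241] [308]; 161 [241] [308]; 162 [297] [308]; 163 [297] [308]; 164 [297] [308]; 165 [297] [308]; 
28 [[243.9, 156.9], [196.1, 163.1], [299.5, 160.3]]
30 [[241.3, 157.0], [191.0, 163.2], [298.9, 160.3]]
32 [[238.9, 157.0], [186.1, 163.2], [298.3, 160.3]]
```

Run:
```python
from fit import *
M=W("w20"); g=cv2.imread("pics/w20.png").max(2).astype(int); yaw=np.radians(-73.8)
P=lambda y,s,x: proj(M,pt(453.13,-2.08,33.75,yaw,np.radians(30.7),(x,y,s)))
c=200; print([int(v) for v in g[150:175,c]])
r=next(r for r in range(150,180) if g[r,c]<40)-.5
f=lambda y:(lambda a,b:a[1]+(b[1]-a[1])*(c-a[0])/(b[0]-a[0]))(P(y,188,-14),P(y,160,-14))
ys=np.linspace(-70,-50,41); y=ys[np.argmin([abs(f(v)-r) for v in ys])]; print("tablet near edge y",y,"-> offset",y+60)
st=arm.read_state(); print(st["t"],st["wrist_force"])
if abs(y+60)<3: print(arm.job_done())
```

```text
[243, 244, 244, 241, 234, 242, 244, 244, 244, 244, 247, 243, 72, 9, 15, 16, 17, 18, 18, 16, 17, 17, 15, 17, 17]
tablet near edge y -60.5 -> offset -0.5
36.8 [-0.01146044 -0.32251591 -1.11485248]
the job is handed in; nothing more can be done
None
```

The job is handed in at 36.8 s: the plate held at about 29.7° once let go, and the tablet now stands upright on the ledge, screen outward, flat against the plate within measurement error and about 0.5 mm off centre, with the plate at about 30.6° (±0.5°); on the way the fingers twice slipped over the plate's top edge while setting it (wrist force about 85 N, limit 120 N), and I nudged the tablet's foot back after placing it.

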